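# Load-shedding kit on the turntable

### The job

The next power cut is due, so lay out the kit on the round plywood turntable: put the torch, the wrench and the larger of the two downlight bulbs each on its own drawn outline, torch and wrench lying flat with their ends the way the outline shows, the bulb set down gently and standing on its glass face, kept upright all the way. The turntable spins freely: never let it turn more than ten degrees, and leave everything else where it stands.

Things in the scene. Friction and masses are not known exactly. Their poses are not given: they have to be found in the camera images.
- stand: fixed foot of the turntable; origin on the counter at its axis. On it a round plywood board, 310 mm diameter, top 36 mm above the counter, turns freely: a few tenths of a newton sideways set it going. Drawn on it in thin black line, 4 mm larger all round than the item's plan: outlines of the torch, the wrench, the large bulb (circle) and the plug top (rectangle, already filled)
- spinner (a joint): turn of the board about the vertical, rad, counterclockwise from above positive, 0 at the start; about 0.012 N m of friction
- spinner_rim (a point): point on the board's top, 150 mm from its axis, 60 mm outside the torch outline's centre line
- mark_torch_head (a point): on the board's top, where the centre of the torch's lens end belongs (the outline's wide end)
- mark_torch_tail (a point): on the board's top, where the centre of the torch's tail end belongs, 150 mm from the head mark; the line between is 90 mm from the board's axis
- mark_wrench_jaw (a point): on the board's top, where the middle of the wrench's jaw end belongs (the outline's wide, notched end)
- mark_wrench_end (a point): on the board's top, where the wrench's handle end belongs, 180 mm from the jaw mark; the line between is 90 mm from the board's axis, on the other side from the torch
- mark_bulb (a point): on the board's top, centre of the circle for the large bulb, 80 mm from the board's axis
- rest: fixed steel torch rest; origin on the counter under its middle. A ramp 22 mm wide and 160 mm long rises at 40 degrees towards its +x, its top face 75 mm above the counter over the origin, with a 34 mm wide stop across its lower end standing 26 mm above the face; grey base plate 180 x 80 x 10 mm
- torch: black torch, 150 mm long, 0.22 kg; starts on the ramp, tail against the stop, x axis rising 40 degrees. Origin mid-underside, x towards the lens, z out of its top; long axis 19 mm above the underside. Flat-sided head 50 wide, 38 high (x 35 to 75 mm) and tail cap 34 wide, 38 high (x -75 to -47), on which it lies level; between them a round barrel of 30 mm diameter: grip it near the origin
- torch_head (a point): centre of the torch's lens end, on its long axis
- torch_tail (a point): centre of the torch's tail end, on its long axis
- wrench: steel adjustable wrench lying flat on the counter, 180 mm long, 0.32 kg. Origin mid-length at the underside, x towards the jaws. Handle 20 mm wide, 14 mm thick (x -90 to 32 mm); head 46 mm wide, 16 mm thick (x 32 to 90 mm) with an open mouth. Centre of mass near x = 17 mm; grip the handle at about x = 12 mm
- wrench_jaw (a point): middle of the wrench's jaw end (between the jaw tips), 7 mm above the underside
- wrench_end (a point): tip of the wrench's handle, 7 mm above the underside
- bulb: the larger of the two downlight bulbs, 90 mm tall, about 0.12 kg, standing on its round glass face of 64 mm diameter. Origin at the centre of the face, z up. The glass cone narrows to 38 mm at 48 mm height; above it a white round cap of 32 mm diameter runs to 84 mm, then tapers to the top: grip that cap
- small_bulb: bystander: small downlight bulb, 57 mm tall, standing on its 50 mm glass face; origin at the face centre
- plug: bystander: white plug top, 56 x 50 x 30 mm with three brass pins up to 52 mm height, lying in its rectangle on the board, 80 mm from the axis, opposite the bulb circle; origin at its underside
- tin: bystander: small grey tin, 40 mm diameter, 85 mm tall, standing at the centre of the board; origin at its underside
- tape: bystander: tape roll lying flat, 96 mm diameter, 40 mm high; origin at its underside
- mug: bystander: white mug, 80 mm diameter, 90 mm tall; origin at its underside
- screwdriver: bystander: screwdriver, 180 mm long, lying on the counter behind the turntable
Things that resemble listed ones, but are neither listed nor needed, are in the scene too. Several things have the shape of the wrench; the one meant has the colours described above.

How it is judged:
At the end, for the whole second after the job is handed in: Torch and wrench lie flat on the board with both ends within 15 mm of their marks, the large bulb stands upright on its face within 12 mm of the centre of its circle, all at rest; the board is within 10 degrees (26 mm at the rim) of where it stood, plug top and small tin still upright on it (horizontal distance between torch_head and mark_torch_head below 0.015 m and horizontal distance between torch_tail and mark_torch_tail below 0.015 m and horizontal distance between wrench_jaw and mark_wrench_jaw below 0.015 m and horizontal distance between wrench_end and mark_wrench_end below 0.015 m and height (world z) of each of torch_head, torch_tail below 0.063 m and height (world z) of each of wrench_jaw, wrench_end below 0.052 m and horizontal distance between bulb and mark_bulb below 0.012 m and height (world z) of bulb between 0.03 and 0.042 m and angle between bulb's own z axis and vertical below 0.12 rad and linear speed of each of torch, wrench, bulb below 0.02 m/s and distance of spinner_rim from where it was at the start of the episode below 0.026 m and angle between each of plug, tin's own z axis and vertical below 0.2 rad); the robot touches nothing.
It fails at once if the turntable board is turned more than 10 degrees from where it stood (its rim moves more than 26 mm) (distance of spinner_rim from where it was at the start of the episode above 0.026 m).
It fails at once if the large bulb is tipped more than 35 degrees (angle between bulb's own z axis and vertical above 0.6 rad).
It fails at once if the large bulb is banged down on the turntable (over 40 N) (contact force between bulb and stand above 40 N).
It fails at once if the plug top or the small tin on the turntable is shoved (over 30 mm) or tipped (distance of any of plug, tin from where it was at the start of the episode above 0.03 m or angle between tin's own z axis and vertical above 0.5 rad).
It fails at once if a bystander on the counter is shoved more than 25 mm (distance of any of small_bulb, tape, mug, screwdriver from where it was at the start of the episode above 0.025 m).
It also fails if it takes over 72 s, if anything falls off the work surface, if the arm or the gripper's body presses on something with over 40 N, if the wrist force passes 120 N, or if a joint passes its speed limit or range.

### The arm

A 7-joint arm with a two-finger parallel gripper is mounted at the origin on the work surface. World frame = base frame: x ahead of the robot, y to its left, z up, the work surface at z = 0. Lengths are in m, angles in rad, forces in N, time in s.
With the tool pointing down it reaches from about 0.4 to 0.85 m from the base axis. Payload 6.9 kg.
Tool frame: the origin (TCP) lies midway between the tips of the shut fingers; the grasp point (between the pads) lies 19 mm behind it; z points along the fingers, y is the direction in which the jaws open and shut (so a half turn about z gives the same grasp; the last joint's range is limited). The gripper opens to 85 mm and grips with 20 to 120 N. Pads are 22 mm wide; open, the fingers measure 114 mm over their backs; the gripper's body (76 mm by 85 mm) begins 54 mm behind the grasp point. The pads swing forward as they close: fully open they stand 13 mm farther back than shut.
Start: joints at [-1.179, 0.507, -0.238, 1.5, 0.126, 1.149, -0.155], TCP at [0.176, 0.6, 0.193] pointing down, gripper open.
Joint ranges: [-3.08, 3.08], [-0.24, 2.05], [-1.43, 1.35], [0, 2.5], [-1.52, 4.66], [0.17, 1.96], [-2.89, 2.89]. Speed limits (rad/s): [2.39, 2.39, 3.14, 3.14, 3.14, 3.14, 3.14].

### API

Orientations are given as a unit quaternion [x, y, z, w].
In Python, from bench import robot gives the robot as it stands. The module is installed in compiled form; this text tells all that it offers.
- The arm moves only by the tool carry_out, never from a script. Its argument "rows" is a list that holds one entry, the list of rows, each a list of 7 numbers: the turn, a rotation vector about the tool's x, y, z in rad, then the shift along the tool's x, y, z in mm, then the opening, from 0 (shut) to 1 (fully open). A call has 1 to 20 rows; each row is the pose to reach, as a shift and turn from the pose commanded when the call began, along the tool's axes at that moment; what a row does not reach only later rows make up. A row lasts 1/12 s, in which the tool goes at most 41.7 mm and 7.16 degrees, less where a joint would pass 70% of its speed; a pose out of reach is approached as far as the arm can. A call with a gripper value outside its range is refused whole. The fingers move at their own pace and stop on an object; the grip force is fixed at half the most. Time passes only in rows, so rows that repeat a pose let the fingers close. It gives the time, the measured TCP pose, the force and the opening at its end, in the units of the state.
- robot.get_obs(): the state, without advancing time (a new reading comes with each control period).
- robot.capture(name): name is "scene" or "top" or "wrist"; returns a dict with "img" (384x512x3 uint8, blue, green, red), "depth" (384x512 float32, m along the optical axis (not along the pixel's ray), 0 where there is no reading), "camera_matrix" (3x3 intrinsics, pixels), "extrinsics" (4x4, takes a point from world to camera coordinates). Camera axes: x right, y up, looking along -z (the intrinsics and any distortion apply to the point x, -y, -z); pixel columns grow to the right and rows downward; lengths in m; the calibration is good to about 2 mm. A picture is of the moment at which its call begins.
- robot.close_job(): hands the job in, once; it reports no verdict.
The state is a dict: "time_s": time; "joint_positions": joint angles; "qvel": joint speeds; "joint_torque": joint torques, N m; "tool_pos": TCP position; "ee_rot": TCP orientation; "ft_force": force on the tool from outside, world axes, zero at the start; "torque": the same for the moment, N m; "width": finger opening in m.
Only numpy, scipy, OpenCV 4.12 (cv2) and the standard library are available. Lean on these libraries where they do the work, as an engineer would, in place of code of your own. Each camera call takes 0.05 s, during which the arm holds its last target.

## Working session

There is one attempt and no reset: what is moved stays moved. The work goes in short steps, Python scripts to look and compute and a tool call to move; the robot and the scene stay as the last step left them, time stands still between calls to the robot, and variables do not carry over. Pictures are saved under pics/ and viewed, and the job is handed in when it is done.

Besides the shell and the picture viewer there is one more tool, called after "Request:" in YAML: its name, and indented under it one key for each argument. carry_out: Moves the arm, as the interface text tells. Its arguments: {"type":"object","properties":{"rows":{"type":"array"}},"required":["rows"]}

```bash
mkdir -p pics
cat > h.py <<'E'
import numpy as np, cv2, json
from bench import robot
from scipy.spatial.transform import Rotation as R
def cap(n,name):
    c=robot.capture(n); np.savez('pics/'+name+'.npz',**c); cv2.imwrite('pics/'+name+'.png',c['img']); return c
def load(name): return dict(np.load('pics/'+name+'.npz'))
def ray(c,u,v):
    K=c['camera_matrix'];E=c['extrinsics']
    p=np.array([(u-K[0,2])/K[0,0],(v-K[1,2])/K[1,1],1.]); d=np.array([p[0],-p[1],-1.])
    Rm=E[:3,:3];o=-Rm.T@E[:3,3]; return o,Rm.T@d
def onz(c,u,v,z):
    o,d=ray(c,u,v); return o+d*(z-o[2])/d[2]
def cloud(c):
    K=c['camera_matrix'];E=c['extrinsics'];D=c['depth']
    v,u=np.mgrid[:D.shape[0],:D.shape[1]]
    P=np.stack([(u-K[0,2])/K[0,0]*D,-(v-K[1,2])/K[1,1]*D,-D],-1)
    return (P-E[:3,3])@E[:3,:3]
def px(c,P):
    E=c['extrinsics'];K=c['camera_matrix'];q=E[:3,:3]@np.array(P)+E[:3,3]
    return K[0,0]*q[0]/-q[2]+K[0,2], K[1,1]*-q[1]/-q[2]+K[1,2]
E
python3 - <<'E'
from h import *
for n in ['scene','top','wrist']:
    c=cap(n,n+'0'); print(n,c['camera_matrix'].round(1).tolist(),c['extrinsics'].round(3).tolist())
    cv2.imwrite(f'pics/{n}0b.png',cv2.resize(c['img'],(800,600),interpolation=cv2.INTER_CUBIC))
o=robot.get_obs(); print({k:np.round(v,3).tolist() for k,v in o.items()})
E
```

```text
scene [[461.0, 0.0, 250.8], [0.0, 461.0, 200.9], [0.0, 0.0, 1.0]] [[-0.463, 0.887, 0.001, 0.296], [-0.734, -0.383, 0.561, 0.373], [0.498, 0.259, 0.828, -1.811], [0.0, 0.0, 0.0, 1.0]]
top [[399.6, 0.0, 253.5], [0.0, 399.6, 189.2], [0.0, 0.0, 1.0]] [[0.012, -1.0, -0.017, 0.006], [0.992, 0.01, 0.126, -0.619], [-0.126, -0.018, 0.992, -1.074], [0.0, 0.0, 0.0, 1.0]]
wrist [[325.3, 0.0, 257.7], [0.0, 325.3, 187.9], [0.0, 0.0, 1.0]] [[0.281, 0.96, -0.001, -0.625], [-0.917, 0.269, -0.295, 0.038], [-0.283, 0.084, 0.956, -0.38], [0.0, 0.0, 0.0, 1.0]]
{'time_s': 0.15, 'joint_positions': [-1.18, 0.508, -0.238, 1.501, 0.126, 1.149, -0.155], 'qvel': [-0.0, -0.002, 0.001, -0.0, 0.001, -0.0, 0.001], 'joint_torque': [-0.002, -62.101, -2.19, -24.984, 0.013, 0.009, -0.0], 'tool_pos': [0.176, 0.599, 0.193], 'ee_rot': [0.142, 0.99, -0.001, -0.0], 'ft_force': [-0.029, -0.184, -0.381], 'torque': [-0.028, 0.005, -0.072], 'width': 0.086}
```

View pics/scene0b.png

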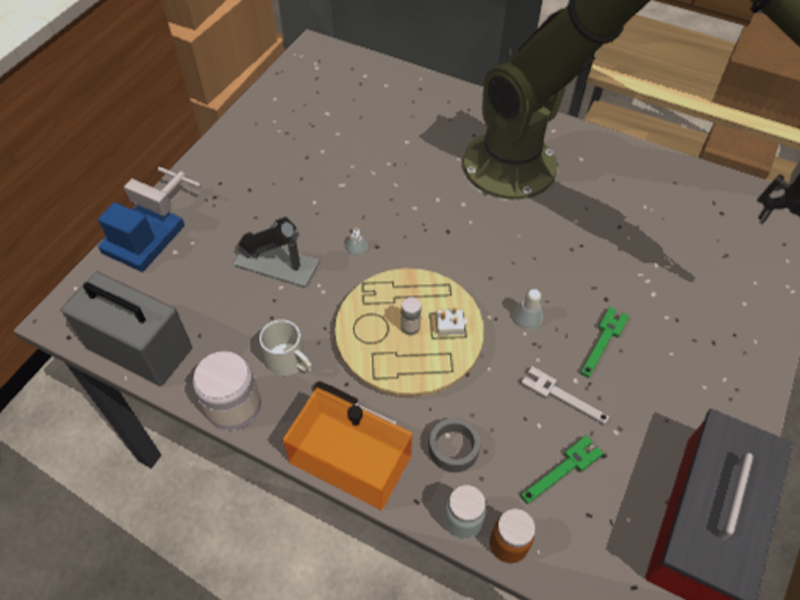

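View pics/top0b.png

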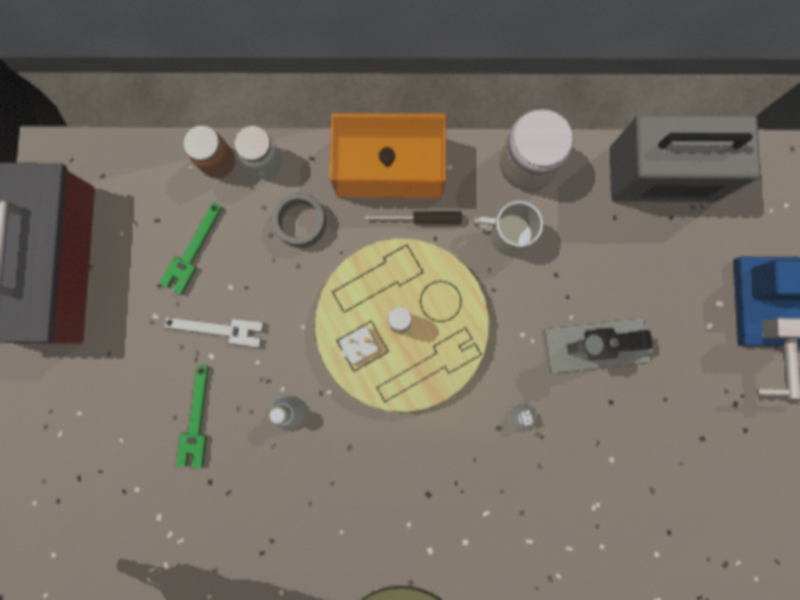

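View pics/wrist0b.png

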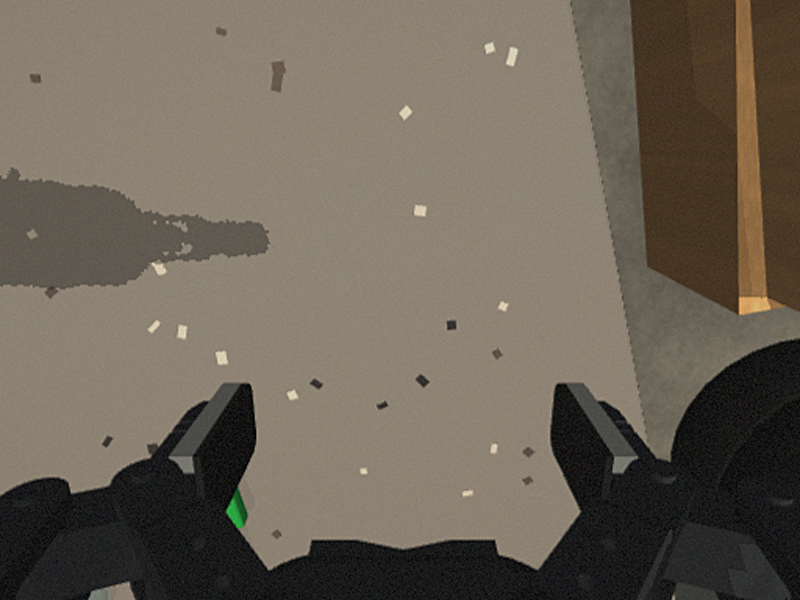

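The top view (800x600) shows three wrench shapes: green at (192,248), pale steel at (213,332) and green at (193,416). The steel one at (213,332) fits the description. There are two bulbs, at (287,413) and (522,415); the first looks taller. The torch is on its rest at (600,345). Next I'll enlarge these and measure.

Run:
```python
from h import *
c=load('top0'); im=c['img']; 
def crop(x0,y0,x1,y1,s): return cv2.resize(im[y0:y1,x0:x1],None,fx=s,fy=s,interpolation=cv2.INTER_CUBIC)
a=crop(95,190,215,290,3.3); b=crop(320,190,440,290,3.3)
cv2.imwrite('pics/cropA.png',np.hstack([a,b]))
cv2.imwrite('pics/cropB.png',crop(195,145,320,270,4.6))
P=cloud(c); print('counter z',np.median(P[290:330,100:400,2]),'board',np.median(P[215:225,225:240,2]))
for n,(u,v) in dict(bulb=(184,264),small=(334,266)).items():
    Q=P[v-16:v+16,u-20:u+20].reshape(-1,3); print(n,'max z',np.sort(Q[:,2])[-5:])
    T=Q[Q[:,2]>Q[:,2].max()-.01]; print(T.mean(0))
Q=P[195:245,345:425].reshape(-1,3); Q=Q[Q[:,2]>.02]
for z in np.arange(.03,.2,.02):
    T=Q[(Q[:,2]>z)&(Q[:,2]<z+.02)]; print(round(z,2),len(T),T.mean(0).round(3) if len(T) else '')
```

```text
counter z 9.284854527819933e-05 board 0.06611203862970566
bulb max z [0.09385445 1.14311462 1.14311462 1.14311462 1.14311462]
[ 0.47921113 -0.00766753  1.14311462]
small max z [0.06035306 1.14311462 1.14311462 1.14311462 1.14311462]
[ 0.47921113 -0.00766753  1.14311462]
0.03 16 [ 0.531 -0.316  0.041]
0.05 90 [ 0.543 -0.398  0.064]
0.07 104 [ 0.541 -0.386  0.078]
0.09 72 [ 0.539 -0.37   0.1  ]
0.11 122 [ 0.532 -0.311  0.123]
0.13 329 [ 0.532 -0.318  0.141]
0.15 22 [ 0.534 -0.317  0.152]
0.17 0 
0.19 0
```

View pics/cropA.png

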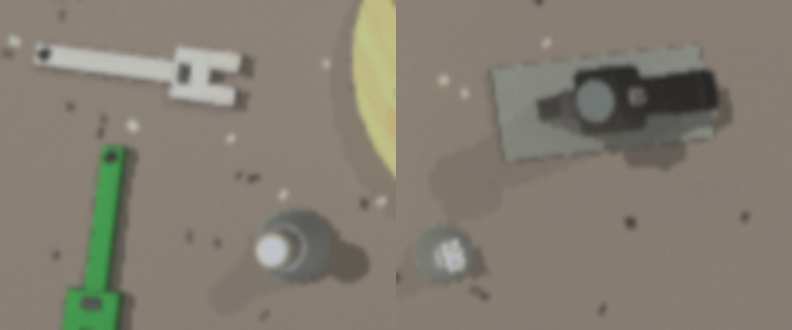

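View pics/cropB.png

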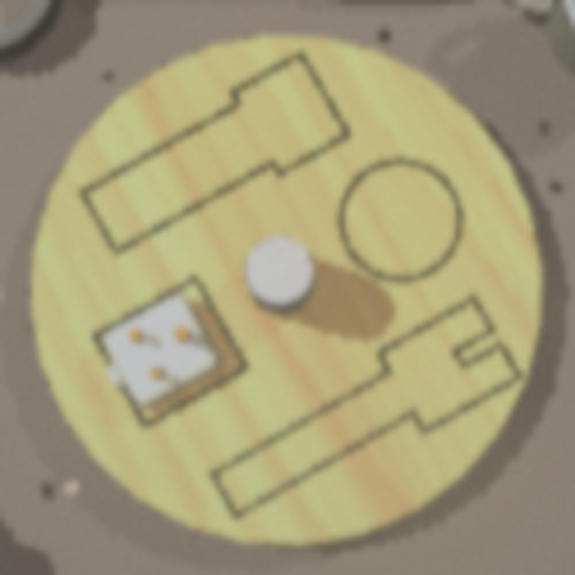

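Crop A confirms three things: the pale steel wrench has its jaws to the right, the tall bulb has the white cap, and the torch lens is raised at image left (+y). Crop B shows the torch outline with its wide end upper right, the circle at right, and the wrench outline with its notched end at lower right.

```bash
cat > meas.py <<'E'
from h import *
def rectinfo(pts,name):
    (cx,cy),(w,h),a=cv2.minAreaRect(np.float32(pts*1000))
    b=cv2.boxPoints(((cx,cy),(w,h),a))
    e0=b[1]-b[0];e1=b[2]-b[1]
    d=e0 if np.hypot(*e0)>np.hypot(*e1) else e1
    d=d/np.hypot(*d)
    print(name,'c',round(cx,1),round(cy,1),'size',round(max(w,h),1),round(min(w,h),1),'ang',round(np.degrees(np.arctan2(d[1],d[0])),1))
    t=(pts*1000-[cx,cy])@d; n=(pts*1000-[cx,cy])@np.array([-d[1],d[0]])
    # width at each end
    L=max(w,h)
    for s in (-1,1):
        m=(t*s>L*.2); print('   end',s,np.round([cx+s*d[0]*(L/2-4),cy+s*d[1]*(L/2-4)],1),'width',round(np.ptp(n[m]),1))
def proj(c,cnt,z): return np.array([onz(c,u,v,z)[:2] for u,v in cnt.reshape(-1,2).astype(float)])
def run(c,show=None,z=.036):
    g=cv2.cvtColor(c['img'],cv2.COLOR_BGR2GRAY)
    hsv=cv2.cvtColor(c['img'],cv2.COLOR_BGR2HSV)
    board=cv2.inRange(hsv,(15,60,90),(35,255,255))
    n,l,s,_=cv2.connectedComponentsWithStats(cv2.morphologyEx(board,cv2.MORPH_CLOSE,np.ones((7,7))))
    k=1+np.argmax(s[1:,4]); B=np.uint8(l==k)*255
    cs,_=cv2.findContours(B,cv2.RETR_EXTERNAL,cv2.CHAIN_APPROX_NONE)
    cb=max(cs,key=cv2.contourArea); p=proj(c,cb,z)*1000
    (ex,ey),r=cv2.minEnclosingCircle(np.float32(p)); print('board',round(ex,1),round(ey,1),round(r,1))
    F=np.zeros_like(B); cv2.drawContours(F,[cv2.convexHull(cb)],-1,255,-1); F=cv2.erode(F,np.ones((5,5)))
    bg=cv2.medianBlur(g,21)
    D=np.uint8((bg.astype(int)-g>18)&(F>0))*255
    if show: cv2.imwrite(show,cv2.resize(D,None,fx=1.5,fy=1.5))
    n,l,s,_=cv2.connectedComponentsWithStats(D)
    for i in range(1,n):
        if s[i,4]<50: continue
        m=np.uint8(l==i); cs,_=cv2.findContours(m,cv2.RETR_EXTERNAL,cv2.CHAIN_APPROX_NONE)
        ct=max(cs,key=cv2.contourArea); rectinfo(proj(c,ct,z),f'{s[i].tolist()}')
        if abs(s[i,2]-s[i,3])<6:
            (a,b),r=cv2.minEnclosingCircle(np.float32(proj(c,ct,z)*1000)); print('  circ',round(a,1),round(b,1),round(r,1))
E
python3 - <<'E'
from meas import *
c=load('top0'); run(c,'pics/mask0.png')
hsv=cv2.cvtColor(c['img'],cv2.COLOR_BGR2HSV)
m=cv2.inRange(c['img'],(120,120,120),(255,255,255)); w=np.zeros_like(m); w[195:230,100:172]=m[195:230,100:172]
cs,_=cv2.findContours(w,cv2.RETR_EXTERNAL,cv2.CHAIN_APPROX_NONE); ct=max(cs,key=cv2.contourArea)
rectinfo(proj(c,ct,.015),'wrench')
# bulb cap, from depth and colour
for n,(u0,v0) in dict(bulb=(184,264)).items():
    P=cloud(c)[v0-20:v0+20,u0-25:u0+25].reshape(-1,3); P=P[(P[:,2]<.2)]
    for lo,hi in ((.004,.02),(.02,.045),(.05,.08),(.083,.1)):
        T=P[(P[:,2]>lo)&(P[:,2]<hi)]; print(lo,len(T),T.mean(0).round(4),T.min(0).round(4),T.max(0).round(4))
cs=load('scene0'); run(cs,'pics/mask1.png')
E
```

```text
board 570.3 2.2 156.4
[212, 156, 59, 45, 335] c 648.8 48.9 size 164.5 63.5 ang -60.0
   end -1 [609.6 116.6] width 48.1
   end 1 [687.9 -18.9] width 63.5
[268, 179, 28, 28, 176] c 611.1 -65.5 size 75.8 75.2 ang 0.4
   end -1 [577.2 -65.8] width 66.7
   end 1 [645.  -65.3] width 69.7
  circ 611.8 -65.7 39.1
[249, 201, 18, 16, 93] c 565.7 0.9 size 47.2 41.7 ang -89.5
   end -1 [565.5  20.5] width 13.9
   end 1 [565.8 -18.7] width 41.7
  circ 564.3 -3.1 27.7
[215, 205, 34, 33, 309] c 530.1 72.1 size 75.2 69.5 ang -59.7
   end -1 [513.1 101.1] width 68.4
   end 1 [547.   43.2] width 69.5
  circ 529.9 72.6 47.1
[240, 209, 67, 49, 376] c 493.0 -42.9 size 193.7 59.5 ang -59.2
   end -1 [445.5  36.9] width 33.7
   end 1 [ 540.5 -122.6] width 59.5
wrench c 565.1 343.1 size 192.0 74.0 ang -89.4
   end -1 [564.1 435. ] width 45.8
   end 1 [566.  251.1] width 74.0
0.004 130 [0.4114 0.1985 0.0107] [0.3565 0.1379 0.004 ] [0.4654 0.2768 0.0199]
0.02 147 [0.4126 0.1985 0.0312] [0.3829 0.18   0.0201] [0.4377 0.2367 0.0446]
0.05 31 [0.4133 0.1969 0.0632] [0.3962 0.1913 0.0502] [0.428  0.2113 0.0796]
0.083 113 [0.41   0.2068 0.0884] [0.396  0.1932 0.0833] [0.4245 0.2224 0.0939]
board -506.6 364.8 387.3
[377, 55, 9, 14, 60] c -307.1 113.1 size 89.5 23.1 ang 8.6
   end -1 [-347.4  107. ] width 23.1
   end 1 [-266.8  119.2] width 3.9
  circ -306.4 108.9 45.0
[398, 57, 63, 23, 252] c -346.8 294.8 size 256.9 58.2 ang -89.7
   end -1 [-347.5  419.3] width 55.2
   end 1 [-346.1  170.4] width 32.0
[447, 83, 45, 31, 195] c -266.5 491.3 size 165.6 104.9 ang 89.5
   end -1 [-267.2  412.5] width 104.9
   end 1 [-265.8  570.1] width 19.8
```

View pics/mask0.png

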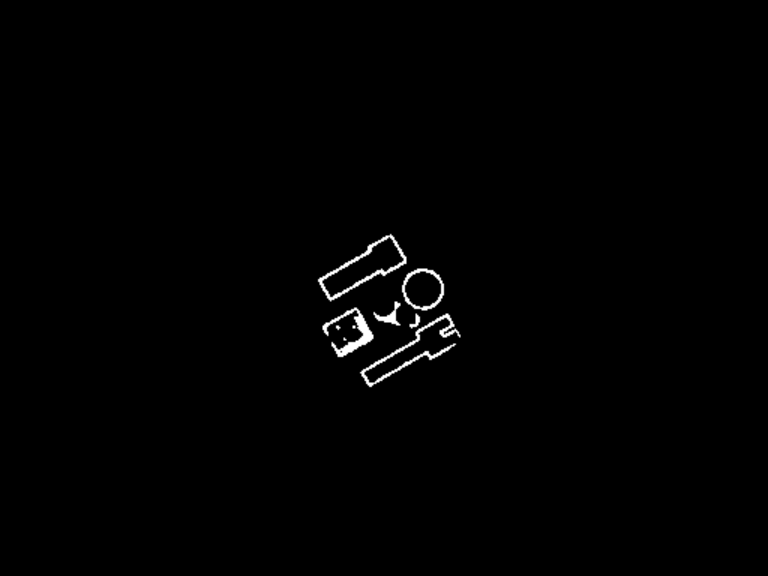

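```bash
cat >> h.py <<'E'
def plan(p,yd=None,tilt=None,Rt=None):
    """target TCP p(mm world); yd: tool y heading deg, tool down. prints row"""
    o=robot.get_obs(); R0=R.from_quat(o['ee_rot']); p0=np.array(o['tool_pos'])*1000
    if Rt is None:
        a=np.radians(yd); y=np.array([np.cos(a),np.sin(a),0]); z=np.array([0,0,-1.]); Rt=np.c_[np.cross(y,z),y,z]
    rv=(R0.inv()*R.from_matrix(Rt)).as_rotvec(); s=R0.inv().apply(np.array(p)-p0)
    print('row',rv.round(3).tolist(),s.round(1).tolist(),'rows>=',round(max(np.linalg.norm(s)/41.7,np.degrees(np.linalg.norm(rv))/7.16),1),'pos',p0.round(1),'q',np.round(o['joint_positions'],2).tolist(),'t',round(o['time_s'],2),'w',round(o['width'],4),'F',np.round(o['ft_force'],1))
def comp(R0,p0,rv,s):
    return R0*R.from_rotvec(rv), p0+R0.apply(s)
E
python3 - <<'E'
from meas import *
c=load('top0')
m=cv2.inRange(c['img'],(150,150,150),(255,255,255)); w=np.zeros_like(m); w[195:230,100:172]=m[195:230,100:172]
n,l,s,_=cv2.connectedComponentsWithStats(w); k=1+np.argmax(s[1:,4]); print(s[k])
cs,_=cv2.findContours(np.uint8(l==k),cv2.RETR_EXTERNAL,cv2.CHAIN_APPROX_NONE); ct=max(cs,key=cv2.contourArea)
rectinfo(proj(c,ct,.014),'wrench')
# rest base plate & torch
P=cloud(c); Q=P[195:245,340:425].reshape(-1,3)
T=Q[(Q[:,2]>.005)&(Q[:,2]<.015)]; T=T[(T[:,1]<-.24)]; rectinfo(T[:,:2],'plate')
T=Q[(Q[:,2]>.055)&(Q[:,2]<.2)]
A=T-T.mean(0); print('torch pts mean',T.mean(0),np.linalg.svd(A,full_matrices=False)[2].round(3))
for lo in np.arange(-.43,-.26,.01):
    S=T[(T[:,1]>lo)&(T[:,1]<lo+.01)]
    if len(S)>3: i=np.argmax(S[:,2]); print(round(lo,2),len(S),'x',S[:,0].min().round(3),S[:,0].max().round(3),'z max',S[:,2].max().round(3),np.median(S[:,2]).round(3))
plan([575,340,150],0)
E
```

```text
[109 204  59  18 467]
wrench c 559.9 341.5 size 163.8 44.0 ang 82.5
   end -1 [549.8 264.3] width 44.0
   end 1 [570.  418.8] width 17.3
plate c 540.7 -355.7 size 228.9 136.0 ang 89.5
   end -1 [ 539.7 -466.1] width 132.6
   end 1 [ 541.8 -245.3] width 132.6
torch pts mean [ 0.53543343 -0.34126975  0.11665662] [[ 0.106 -0.829 -0.55 ]
 [ 0.056 -0.547  0.835]
 [-0.993 -0.119 -0.011]]
-0.43 23 x 0.532 0.561 z max 0.066 0.062
-0.42 43 x 0.529 0.561 z max 0.075 0.069
-0.41 39 x 0.529 0.561 z max 0.079 0.069
-0.4 31 x 0.526 0.559 z max 0.085 0.078
-0.39 33 x 0.525 0.555 z max 0.095 0.088
-0.38 32 x 0.525 0.554 z max 0.104 0.095
-0.37 33 x 0.525 0.554 z max 0.11 0.104
-0.36 30 x 0.524 0.553 z max 0.118 0.112
-0.35 31 x 0.51 0.556 z max 0.141 0.132
-0.34 62 x 0.51 0.558 z max 0.145 0.139
-0.33 63 x 0.51 0.558 z max 0.153 0.146
-0.32 96 x 0.507 0.557 z max 0.155 0.147
-0.31 113 x 0.507 0.555 z max 0.146 0.137
-0.3 78 x 0.51 0.555 z max 0.137 0.125
-0.29 25 x 0.518 0.538 z max 0.131 0.124
row [-0.001, 0.001, 1.285] [-455.7, -136.2, 42.7] rows>= 11.5 pos [176.1 599.2 192.5] q [-1.18, 0.51, -0.24, 1.5, 0.13, 1.15, -0.15] t 0.15 w 0.0857 F [-0.  -0.2 -0.4]
```

Run:
```python
from h import *
plan([559.3,336.3,150],-7.5)
```

```text
row [-0.001, 0.001, 1.416] [-441.7, -144.2, 42.8] rows>= 11.3 pos [176.1 599.2 192.5] q [-1.18, 0.51, -0.24, 1.5, 0.13, 1.15, -0.15] t 0.15 w 0.0857 F [-0.  -0.2 -0.4]
```

Request:
carry_out:
  rows:
    - [[0, 0, 1.416, -442, -144, 43, 0.8], [0, 0, 1.416, -442, -144, 43, 0.8], [0, 0, 1.416, -442, -144, 43, 0.8], [0, 0, 1.416, -442, -144, 43, 0.8], [0, 0, 1.416, -442, -144, 43, 0.8], [0, 0, 1.416, -442, -144, 43, 0.8], [0, 0, 1.416, -442, -144, 43, 0.8], [0, 0, 1.416, -442, -144, 43, 0.8], [0, 0, 1.416, -442, -144, 43, 0.8], [0, 0, 1.416, -442, -144, 43, 0.8], [0, 0, 1.416, -442, -144, 43, 0.8], [0, 0, 1.416, -442, -144, 43, 0.8], [0, 0, 1.416, -442, -144, 43, 0.8], [0, 0, 1.416, -442, -144, 43, 0.8], [0, 0, 1.416, -442, -144, 43, 0.8], [0, 0, 1.416, -442, -144, 43, 0.8]]

```text
time_s: 1.48
tool_pos: [0.5583, 0.3386, 0.1502]
ee_rot: [0.751, 0.661, -0.0, -0.001]
ft_force: [-1.3, -0.3, 0.6]
width: 0.0685
```

Run:
```python
from meas import *
c=cap('wrist','w1'); im=c['img'].copy()
for p in ([549.1,259,14],[572.5,437.4,14],[559.3,336.3,14]):
    u,v=px(c,np.array(p)/1000); print(u,v); cv2.circle(im,(int(u),int(v)),4,(0,0,255),1)
cv2.imwrite('pics/w1m.png',cv2.resize(im,(800,600)))
plan([559.3,336.3,50],-7.5)
```

```text
258.8906290581549 240.10661116451354
259.791399605435 60.56028032766862
259.30546427875083 169.41571942929585
row [-0.001, -0.001, 0.003] [-2.1, 1.2, 100.4] rows>= 2.4 pos [558.4 338.4 150.4] q [-0.68, 0.58, 0.17, 1.49, -0.11, 1.08, -0.61] t 1.53 w 0.0682 F [-1.1  0.3  0.2]
```

View pics/w1m.png

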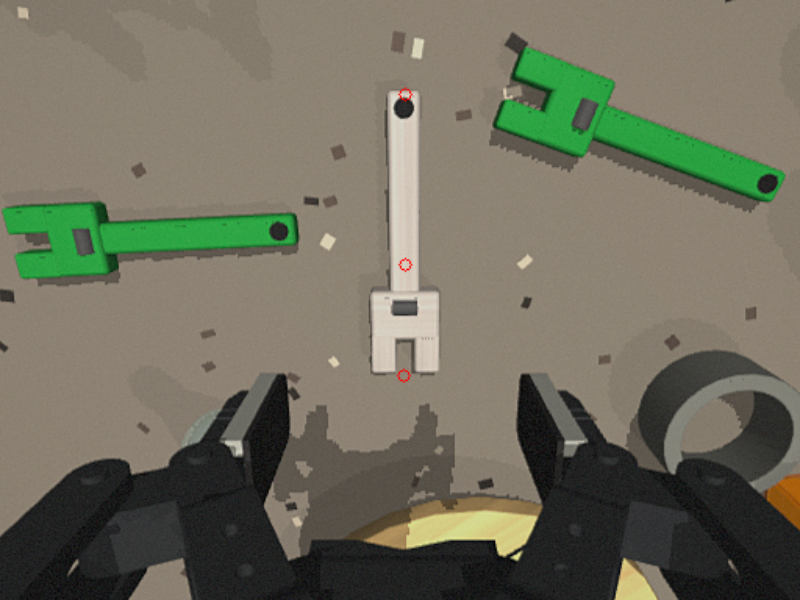

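The projected marks (405,94), (405,265) and (404,375) land on the steel wrench at (404,91)-(404,372). It lies about 2 mm further toward the handle end, so I correct for that and descend.

Request:
carry_out:
  rows:
    - [[0, 0, 0.003, 0, 1, 40, 0.8], [0, 0, 0.003, 0, 1, 80, 0.8], [0, 0, 0.003, 0, 1, 110, 0.8], [0, 0, 0.003, 0, 1, 130, 0.8], [0, 0, 0.003, 0, 1, 140, 0.8], [0, 0, 0.003, 0, 1, 147, 0.8], [0, 0, 0.003, 0, 1, 147, 0.8], [0, 0, 0.003, 0, 1, 147, 0.8], [0, 0, 0.003, 0, 1, 147, 0], [0, 0, 0.003, 0, 1, 147, 0], [0, 0, 0.003, 0, 1, 147, 0], [0, 0, 0.003, 0, 1, 147, 0], [0, 0, 0.003, 0, 1, 147, 0], [0, 0, 0.003, 0, 1, 147, 0], [0, 0, 0.003, 0, 1, 147, 0], [0, 0, 0.003, 0, 1, 147, 0], [0, 0, 0.003, 0, 1, 147, 0], [0, 0, 0.003, 0, 1, 147, 0]]

```text
time_s: 3.03
tool_pos: [0.5607, 0.3367, 0.0031]
ee_rot: [0.753, 0.658, -0.0, -0.0]
ft_force: [-0.1, -1.0, -0.0]
width: 0.0002
```

The fingers shut empty, so I'll look.

Run:
```python
from meas import *
c=cap('wrist','w2');cv2.imwrite('pics/w2b.png',cv2.resize(c['img'],(800,600)))
c=cap('top','t2');cv2.imwrite('pics/t2c.png',cv2.resize(c['img'][170:260,90:210],None,fx=6,fy=6))
plan([559.3,336.3,50],-7.5)
```

```text
row [-0.0, 0.0, -0.003] [-0.6, -1.3, -46.9] rows>= 1.1 pos [560.7 336.7   3.1] q [-0.66, 0.74, 0.14, 1.64, -0.14, 0.78, -0.59] t 3.13 w 0.0001 F [ 0.1 -0.1 -0.2]
```

View pics/w2b.png

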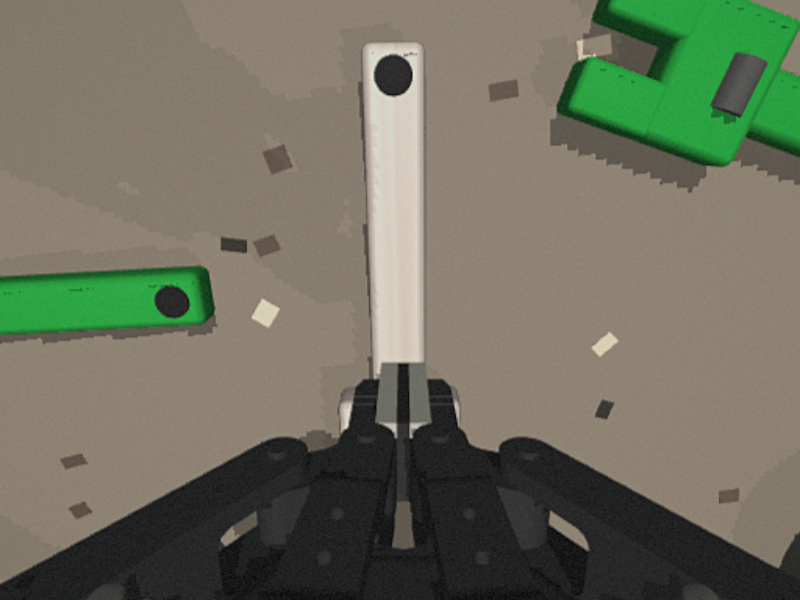

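View pics/t2c.png

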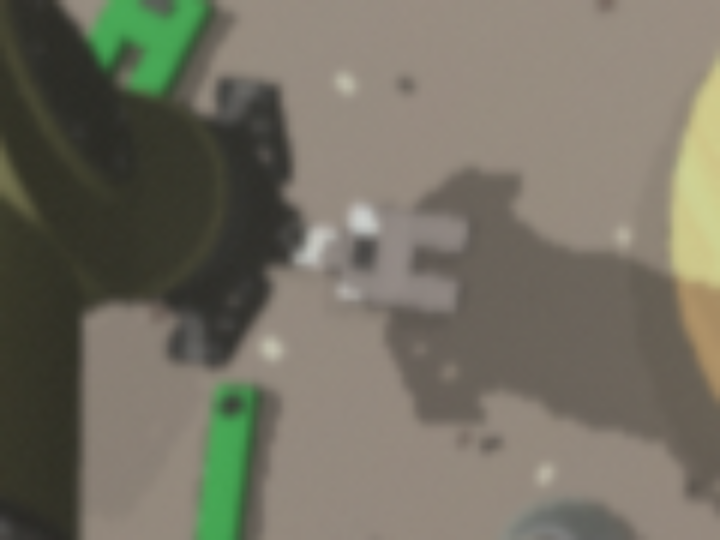

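Run:
```python
from meas import *
c=load('w2'); o=robot.get_obs()
print(px(c,o['tool_pos'])); P=cloud(c)
for (u,v) in ((245,236),(270,236),(258,225),(245,255),(270,255),(258,200),(230,257),(258,100)): print(u,v,(P[v,u]*1000).round(1), c['depth'][v,u])
plan([559.3,336.3,50],-7.5)
```

```text
(np.float64(258.2791582226422), np.float64(220.0464812338687))
245 236 [556.4 350.2  52. ] 0.14480618
270 236 [567.4 347.9  50.4] 0.14658614
258 225 [560.8 338.6  14.8] 0.18355899
245 255 [556.9 349.7  68.5] 0.12917209
270 255 [566.8 348.4  68.5] 0.1291846
258 200 [562.7 353.2  14.3] 0.17980897
230 257 [549.8 346.1  62. ] 0.13666892
258 100 [569.8 406.1  14.3] 0.16408582
row [-0.0, 0.0, -0.003] [-0.6, -1.3, -46.9] rows>= 1.1 pos [560.7 336.7   3.1] q [-0.66, 0.74, 0.14, 1.64, -0.14, 0.78, -0.59] t 3.13 w 0.0001 F [ 0.1 -0.1 -0.2]
```

Run:
```python
from meas import *
c=load('w2'); P=cloud(c)
for u in (248,266,258): print(u,[(v,(P[v,u]*1000).round(0).astype(int).tolist()) for v in range(226,276,4)])
c=load('w1'); P=cloud(c)
for u in (170,176,340): print(u,[(v,(P[v,u]*1000).round(0).astype(int).tolist()) for v in range(236,300,6)])
```

```text
248 [(226, [555, 339, 16]), (230, [555, 336, 15]), (234, [557, 349, 48]), (238, [558, 349, 53]), (242, [558, 349, 56]), (246, [558, 349, 59]), (250, [558, 349, 64]), (254, [558, 349, 67]), (258, [558, 349, 70]), (262, [558, 349, 73]), (266, [558, 349, 76]), (270, [558, 349, 79]), (274, [559, 350, 84])]
266 [(226, [565, 337, 15]), (230, [565, 335, 15]), (234, [566, 348, 49]), (238, [566, 348, 52]), (242, [565, 348, 56]), (246, [565, 348, 60]), (250, [565, 348, 64]), (254, [565, 349, 68]), (258, [565, 348, 70]), (262, [565, 348, 73]), (266, [565, 348, 76]), (270, [565, 349, 79]), (274, [565, 350, 84])]
258 [(226, [561, 338, 14]), (230, [560, 335, 14]), (234, [562, 349, 49]), (238, [562, 349, 53]), (242, [562, 349, 57]), (246, [562, 349, 61]), (250, [562, 348, 63]), (254, [562, 349, 67]), (258, [562, 348, 70]), (262, [562, 349, 73]), (266, [562, 348, 76]), (270, [562, 349, 79]), (274, [562, 347, 79])]
170 [(236, [451, 270, 1]), (242, [522, 355, 204]), (248, [523, 355, 208]), (254, [525, 355, 214]), (260, [526, 355, 219]), (266, [525, 352, 219]), (272, [525, 351, 221]), (278, [524, 348, 220]), (284, [524, 346, 221]), (290, [524, 343, 221]), (296, [524, 342, 224])]
176 [(236, [458, 269, 1]), (242, [525, 356, 205]), (248, [525, 355, 208]), (254, [525, 352, 209]), (260, [525, 350, 211]), (266, [524, 347, 210]), (272, [524, 345, 211]), (278, [524, 343, 212]), (284, [524, 340, 213]), (290, [524, 339, 215]), (296, [523, 336, 214])]
340 [(236, [639, 245, -1]), (242, [595, 346, 204]), (248, [593, 346, 209]), (254, [593, 345, 212]), (260, [593, 342, 211]), (266, [592, 340, 212]), (272, [592, 337, 213]), (278, [592, 335, 213]), (284, [591, 333, 215]), (290, [591, 330, 214]), (296, [591, 327, 215])]
```

The wrist depth puts the shut finger tips at z≈47 mm while the reported TCP is at 3 mm. In the earlier view the open tips were at 204 against a TCP of 150. So the real tips sit about 44 mm behind the reported TCP, which explains the empty close. I'll allow for that from here on: reopen, then descend gently and watch the force.

Request:
carry_out:
  rows:
    - [[0, 0, 0, 0, 0, 0, 0.7], [0, 0, 0, 0, 0, 0, 0.7], [0, 0, 0, 0, 0, 0, 0.7], [0, 0, 0, 0, 0, 0, 0.7], [0, 0, 0, 0, 0, 0, 0.7], [0, 0, 0, -1, -1, 10, 0.7], [0, 0, 0, -1, -1, 20, 0.7], [0, 0, 0, -1, -1, 28, 0.7], [0, 0, 0, -1, -1, 35, 0.7], [0, 0, 0, -1, -1, 40, 0.7], [0, 0, 0, -1, -1, 44, 0.7], [0, 0, 0, -1, -1, 44, 0.7], [0, 0, 0, -1, -1, 44, 0.7]]

```text
time_s: 4.22
tool_pos: [0.5595, 0.3358, -0.0411]
ee_rot: [0.753, 0.658, -0.0, 0.0]
ft_force: [-0.7, 0.2, 0.5]
width: 0.06
```

Run:
```python
from meas import *
c=cap('wrist','w3');cv2.imwrite('pics/w3b.png',cv2.resize(c['img'],(800,600)))
plan([559.3,338.2,-41],-7.5)
```

```text
row [0.0, -0.0, -0.003] [2.2, -0.8, 0.3] rows>= 0.1 pos [559.8 335.9 -40.7] q [-0.65, 0.79, 0.13, 1.67, -0.15, 0.69, -0.58] t 4.27 w 0.0595 F [-0.1  0.4 -0.5]
```

View pics/w3b.png

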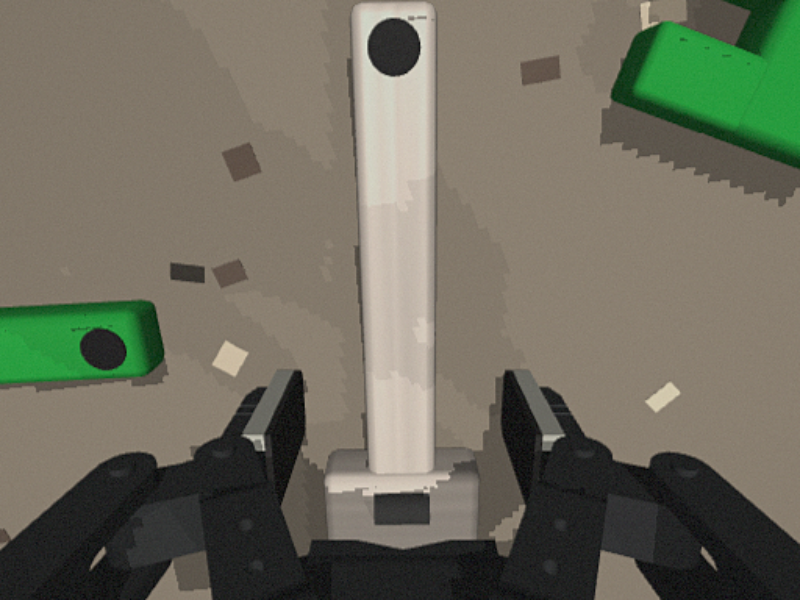

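Request:
carry_out:
  rows:
    - [[0, 0, 0, 2, -0.5, 1, 0.7], [0, 0, 0, 2, -0.5, 1, 0.5], [0, 0, 0, 2, -0.5, 1, 0.3], [0, 0, 0, 2, -0.5, 1, 0], [0, 0, 0, 2, -0.5, 1, 0], [0, 0, 0, 2, -0.5, 1, 0], [0, 0, 0, 2, -0.5, 1, 0], [0, 0, 0, 2, -0.5, 1, 0], [0, 0, 0, 2, -0.5, 1, 0], [0, 0, 0, 2, -0.5, -5, 0], [0, 0, 0, 2, -0.5, -25, 0], [0, 0, 0, 2, -0.5, -55, 0], [0, 0, 0, 2, -0.5, -90, 0], [0, 0, 0, 2, -0.5, -120, 0], [0, 0, 0, 2, -0.5, -120, 0], [0, 0, 0, 2, -0.5, -120, 0]]

```text
time_s: 5.6
tool_pos: [0.5602, 0.3385, 0.0812]
ee_rot: [0.753, 0.658, 0.002, 0.0]
ft_force: [-0.6, -0.4, -2.9]
width: 0.0185
```

Run:
```python
from meas import *
c=cap('wrist','w4');cv2.imwrite('pics/w4b.png',cv2.resize(c['img'],(800,600)))
P=cloud(c); print(P[20:300:40,250].round(3).tolist())
plan([498.6,-52.7,80],30)
```

```text
[[0.57, 0.437, 0.131], [0.568, 0.424, 0.132], [0.566, 0.41, 0.132], [0.564, 0.394, 0.133], [0.562, 0.378, 0.134], [0.559, 0.361, 0.133], [0.557, 0.341, 0.133]]
row [0.0, -0.0, -0.657] [-395.2, -7.7, -0.8] rows>= 9.5 pos [559.  337.9  79.3] q [-0.68, 0.65, 0.16, 1.57, -0.12, 0.93, -0.61] t 5.65 w 0.0184 F [ 0.5 -0.4 -2.8]
```

View pics/w4b.png

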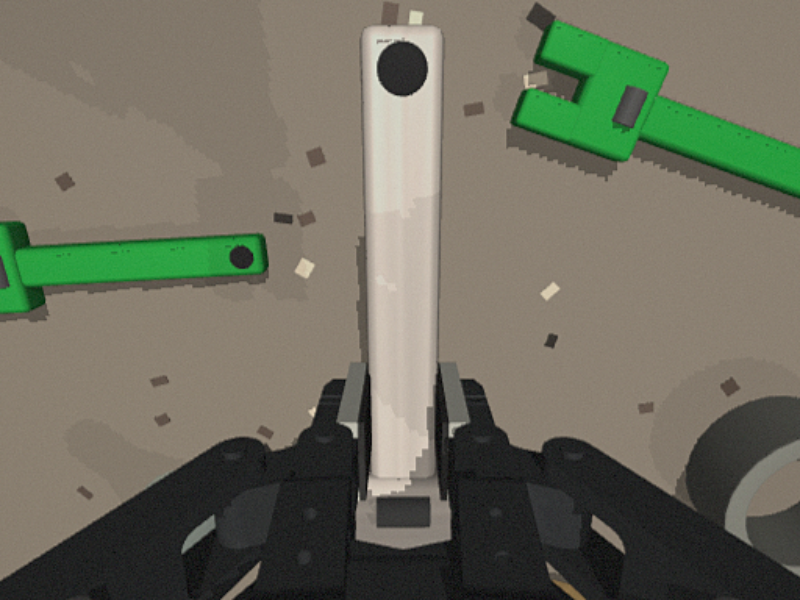

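Gripped (width 18.5 mm) and level, with the handle end at (402,27). The grip is about 11 mm ahead of mid-length and the underside is 39 mm above the TCP. Next I carry it above its outline.

Request:
carry_out:
  rows:
    - [[0, 0, 0, 0, 0, -15, 0], [0, 0, -0.06, -36, -1, -21, 0], [0, 0, -0.12, -72, -2, -21, 0], [0, 0, -0.18, -108, -3, -21, 0], [0, 0, -0.24, -144, -4, -21, 0], [0, 0, -0.3, -180, -4, -21, 0], [0, 0, -0.36, -216, -5, -21, 0], [0, 0, -0.42, -252, -6, -21, 0], [0, 0, -0.48, -288, -6, -21, 0], [0, 0, -0.54, -324, -7, -21, 0], [0, 0, -0.6, -360, -8, -21, 0], [0, 0, -0.64, -384, -8, -21, 0], [0, 0, -0.657, -394, -8, -21, 0], [0, 0, -0.657, -394, -8, -21, 0], [0, 0, -0.657, -394, -8, -21, 0], [0, 0, -0.657, -394, -8, -21, 0]]

```text
time_s: 6.98
tool_pos: [0.4983, -0.05, 0.0993]
ee_rot: [0.5, 0.866, -0.0, -0.001]
ft_force: [-0.6, 0.2, -2.6]
width: 0.0185
```

Run:
```python
from meas import *
c=cap('wrist','w5');im=c['img'].copy()
for p in ([537.6,-120.2,36],[447.6,35.6,36],[686.1,-16.8,36],[611.1,113.1,36],[610.5,-66.6,36]):
    u,v=px(c,np.array(p)/1000); print(round(u),round(v)); cv2.circle(im,(int(u),int(v)),4,(0,0,255),1)
cv2.imwrite('pics/w5b.png',cv2.resize(im,(800,600)))
c=cap('top','t5');cv2.imwrite('pics/t5b.png',cv2.resize(c['img'][130:290,190:330],None,fx=4,fy=3.6))
plan([498.2,-52.0,20],30)
```

```text
256 278
256 53
469 263
510 75
362 268
row [-0.0, -0.001, 0.001] [-1.8, -1.5, 79.7] rows>= 1.9 pos [498.7 -49.8  99.7] q [0.06, 0.42, -0.01, 1.95, 0.01, 0.77, 0.57] t 7.08 w 0.0184 F [ 0.2 -0.  -2.1]
```

View pics/w5b.png

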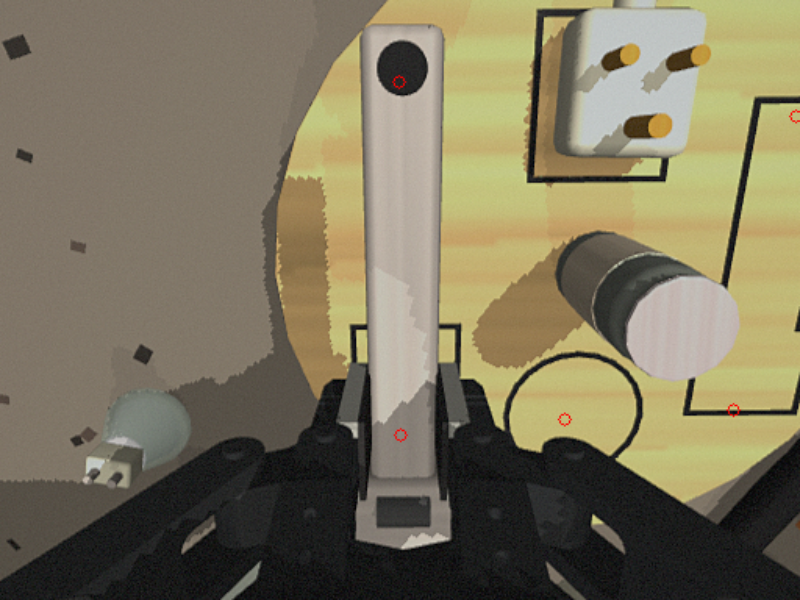

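View pics/t5b.png

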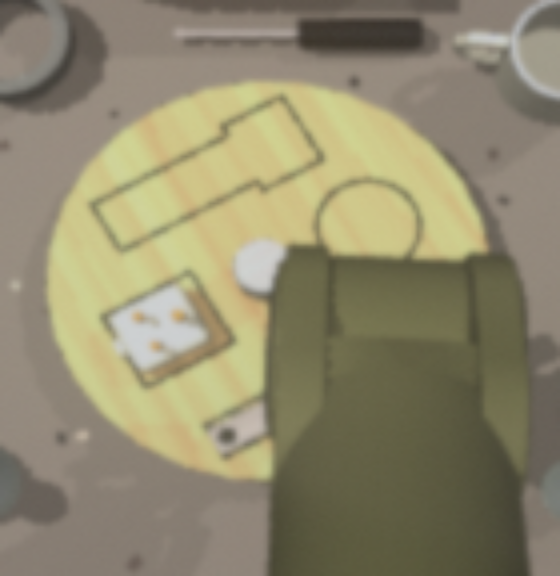

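Run:
```python
from meas import *
c=load('w5')
u,v=px(c,np.array([506.6,-66.5,36])/1000); print(u*1.5625,v*1.5625)
print('circle centre seen', (onz(c,574/1.5625,419/1.5625,.036)*1000).round(1), 'shoulder', (onz(c,406/1.5625,325/1.5625,.036)*1000).round(1), 'torch head', (onz(c,744/1.5625,412/1.5625,.036)*1000).round(1))
```

```text
399.9204354115473 329.42874425433126
circle centre seen [614.6 -64.2  36. ] shoulder [508.1 -62.8  36. ] torch head [691.8 -14.6  36. ]
```

Request:
carry_out:
  rows:
    - [[0, 0, 0, -0.8, -0.5, 20, 0], [0, 0, 0, -0.8, -0.5, 45, 0], [0, 0, 0, -0.8, -0.5, 70, 0], [0, 0, 0, -0.8, -0.5, 85, 0], [0, 0, 0, -0.8, -0.5, 93, 0], [0, 0, 0, -0.8, -0.5, 98, 0], [0, 0, 0, -0.8, -0.5, 100, 0], [0, 0, 0, -0.8, -0.5, 101, 0], [0, 0, 0, -0.8, -0.5, 102, 0], [0, 0, 0, -0.8, -0.5, 102, 0]]

```text
time_s: 7.92
tool_pos: [0.4993, -0.0524, -0.0012]
ee_rot: [0.5, 0.866, 0.0, 0.001]
ft_force: [-0.8, -0.2, -2.2]
width: 0.0184
```

Run:
```python
from meas import *
c=cap('wrist','w6');im=c['img'].copy()
cv2.imwrite('pics/w6b.png',cv2.resize(im,(800,600)))
P=cloud(c); print(P[20:200:40,250].round(4).tolist(), P[60,200],P[20,190],P[150,300])
plan([498.2,-52.0,-3],30)
```

```text
[[0.4475, 0.0322, 0.0511], [0.454, 0.0206, 0.0496], [0.4611, 0.0082, 0.0516], [0.4687, -0.0051, 0.0516], [0.4769, -0.0197, 0.0503]] [0.43553659 0.01110207 0.03676815] [0.425311   0.02235169 0.0365612 ] [ 4.91075896e-01 -2.99522477e-05  3.63459016e-02]
row [0.001, 0.001, -0.001] [0.9, -0.7, 1.8] rows>= 0.1 pos [499.2 -52.4  -1.2] q [0.06, 0.57, -0.01, 2.06, 0.01, 0.51, 0.57] t 7.97 w 0.0184 F [-0.7 -0.7 -1.9]
```

View pics/w6b.png

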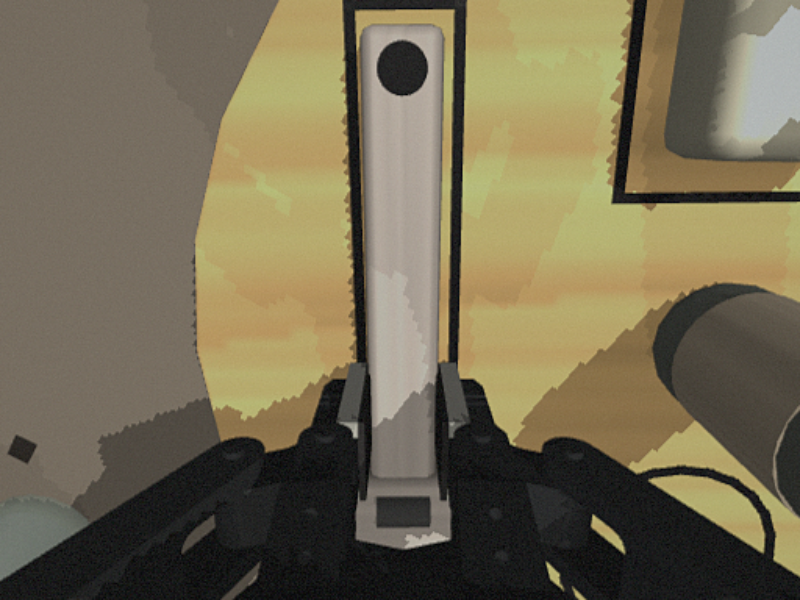

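The wrench sits centred inside its outline, with the handle end at (402,25) within the line at (402,5). I lower the last bit, release and retract.

Request:
carry_out:
  rows:
    - [[0, 0, 0, 0, 0, 1, 0], [0, 0, 0, 0, 0, 1.5, 0], [0, 0, 0, 0, 0, 1.5, 0.3], [0, 0, 0, 0, 0, 1.5, 0.45], [0, 0, 0, 0, 0, 1.5, 0.5], [0, 0, 0, 0, 0, 1.5, 0.5], [0, 0, 0, 0, 0, 1.5, 0.5], [0, 0, 0, 0, 0, -10, 0.5], [0, 0, 0, 0, 0, -40, 0.5], [0, 0, 0, 0, 0, -80, 0.5], [0, 0, 0, 0, 0, -120, 0.5], [0, 0, 0, 0, 0, -160, 0.5], [0, 0, 0, 0, 0, -200, 0.5], [0, 0, 0, 0, 0, -210, 0.5]]

```text
time_s: 9.13
tool_pos: [0.5013, -0.0527, 0.2143]
ee_rot: [0.5, 0.866, 0.002, 0.004]
ft_force: [0.1, -0.1, 0.3]
width: 0.0428
```

Run:
```python
from meas import *
c=cap('wrist','w7');im=c['img'].copy()
cv2.imwrite('pics/w7b.png',cv2.resize(im,(800,600)))
plan([498.2,-52.0,-3],30)
```

```text
row [0.007, 0.005, -0.001] [3.3, -4.0, 216.6] rows>= 5.2 pos [501.3 -52.7 213.7] q [0.06, 0.29, -0.01, 1.79, 0.0, 1.05, 0.58] t 9.18 w 0.0425 F [-0.3 -1.2  0.7]
```

View pics/w7b.png

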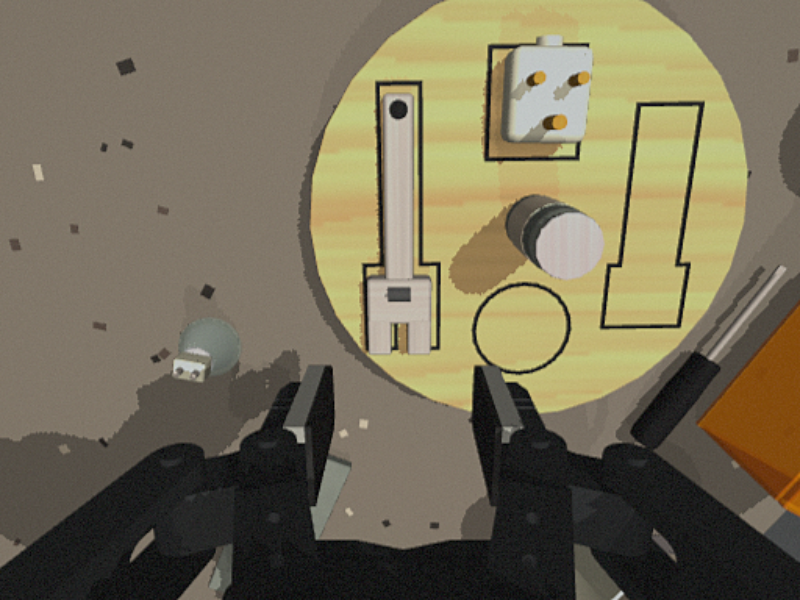

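Run:
```python
from h import *
c=load('w7'); f=1.5625
g=lambda u,v,z:onz(c,u/f,v/f,z)[:2]*1000
e=np.array([.5,-.866])
we=g(398.5,94,.049); wj=g(399,354,.051); oe=g(399,83,.036); oj=g(400,349,.036)
print(we,wj,oe,oj,(we-oe)@e,'(4 ideal)',(oj-wj)@e, np.linalg.norm(we-wj),np.linalg.norm(oe-oj))
# board rotation: circle centre vs wrench etc
```

```text
[449.86054398  34.64071596] [ 539.18699631 -120.34346015] [446.34851161  41.44361759] [ 541.14970814 -122.16960629] 7.647328996089327 (4 ideal) 2.562798469343364 178.88350938304458 189.0940345156681
```

```bash
cat >> h.py <<'E'
def torchR(head=97,tilt=40,sgn=-1):
    a,t=np.radians(head),np.radians(tilt); h=np.array([np.cos(a),np.sin(a),0])
    tx=h*np.cos(t)+np.array([0,0,np.sin(t)]); tz=-h*np.sin(t)+np.array([0,0,np.cos(t)]); ty=np.cross(tz,tx)
    y=sgn*ty; z=-tz; return np.c_[np.cross(y,z),y,z],tx,ty,tz
E
python3 - <<'E'
from h import *
Rt,tx,ty,tz=torchR(); o=np.array([538,-353,75.]); print(Rt.round(2))
plan(o+116*tz,Rt=Rt); plan(o-44*tz,Rt=Rt)
E
```

```text
[[-0.09  0.99 -0.08]
 [ 0.76  0.12  0.64]
 [ 0.64 -0.   -0.77]]
row [-0.132, 0.692, 0.387] [-346.9, -147.6, 50.5] rows>= 9.1 pos [501.3 -52.7 213.7] q [0.06, 0.29, -0.01, 1.79, 0.0, 1.05, 0.58] t 9.18 w 0.0425 F [-0.3 -1.2  0.7]
row [-0.132, 0.692, 0.387] [-251.6, -108.4, 172.9] rows>= 7.8 pos [501.3 -52.7 213.7] q [0.06, 0.29, -0.01, 1.79, 0.0, 1.05, 0.58] t 9.18 w 0.0425 F [-0.3 -1.2  0.7]
```

Request:
carry_out:
  rows:
    - [[0, 0, 0, -5, 0, -30, 0.75], [-0.013, 0.069, 0.039, -35, -15, -60, 0.75], [-0.026, 0.138, 0.077, -70, -30, -60, 0.75], [-0.04, 0.208, 0.116, -105, -45, -50, 0.75], [-0.053, 0.277, 0.155, -140, -59, -40, 0.75], [-0.066, 0.346, 0.194, -175, -74, -25, 0.75], [-0.079, 0.415, 0.232, -210, -89, -10, 0.75], [-0.092, 0.484, 0.271, -245, -103, 5, 0.75], [-0.106, 0.554, 0.31, -280, -118, 20, 0.75], [-0.119, 0.623, 0.348, -314, -133, 35, 0.75], [-0.132, 0.692, 0.387, -347, -148, 50, 0.75], [-0.132, 0.692, 0.387, -347, -148, 50, 0.75], [-0.132, 0.692, 0.387, -347, -148, 50, 0.75], [-0.132, 0.692, 0.387, -347, -148, 50, 0.75], [-0.132, 0.692, 0.387, -347, -148, 50, 0.75]]

```text
time_s: 10.43
tool_pos: [0.5411, -0.4242, 0.1538]
ee_rot: [0.624, 0.702, 0.226, -0.258]
ft_force: [-0.0, 0.9, 0.1]
width: 0.064
```

Run:
```python
from meas import *
c=cap('wrist','w8');im=c['img'].copy()
Rt,tx,ty,tz=torchR(); o=np.array([538,-353,75.]); plan(o-44*tz,Rt=Rt)
for p in (o,o+75*tx+38*tz,o-75*tx+38*tz,o+35*tx+38*tz,o-47*tx+38*tz, o+34*tz):
    u,v=px(c,p/1000); print(round(u*1.5625),round(v*1.5625)); cv2.circle(im,(int(u),int(v)),4,(0,0,255),1)
cv2.imwrite('pics/w8b.png',cv2.resize(im,(800,600)))
c=cap('top','t8');cv2.imwrite('pics/t8b.png',cv2.resize(c['img'][130:290,190:330],None,fx=4,fy=3.6)); run(c)
```

```text
row [-0.003, -0.001, -0.006] [2.5, 5.7, 150.4] rows>= 3.6 pos [ 541.3 -423.4  154.8] q [0.96, 1.1, -0.49, 0.64, -0.07, 1.96, 0.72] t 10.48 w 0.0642 F [ 0.5 -0.1  0.2]
413 268
414 131
414 417
414 217
414 370
414 284
board 570.8 2.2 156.3
[212, 156, 60, 45, 342] c 648.4 49.3 size 164.7 63.8 ang -59.4
   end -1 [608.6 116.7] width 48.4
   end 1 [688.2 -18.2] width 63.8
[268, 179, 28, 28, 169] c 611.1 -65.5 size 75.8 75.2 ang 0.4
   end -1 [577.2 -65.8] width 66.7
   end 1 [645.  -65.3] width 69.7
  circ 611.8 -65.7 39.1
[249, 201, 18, 16, 93] c 565.7 0.9 size 47.2 41.7 ang -89.5
   end -1 [565.5  20.5] width 13.9
   end 1 [565.8 -18.7] width 41.7
  circ 564.3 -3.1 27.7
[215, 205, 34, 33, 315] c 529.6 71.9 size 75.2 70.5 ang -59.5
   end -1 [512.6 100.8] width 68.7
   end 1 [546.7  42.9] width 69.5
  circ 529.9 72.6 47.1
[241, 209, 64, 48, 444] c 491.5 -45.4 size 194.8 60.2 ang -57.0
   end -1 [440.6  32.9] width 34.7
   end 1 [ 542.4 -123.8] width 60.2
```

View pics/w8b.png

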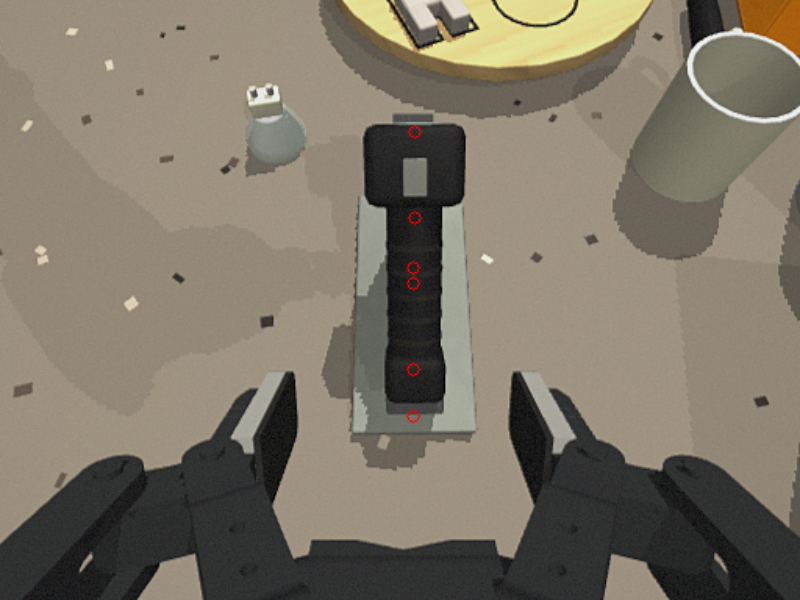

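View pics/t8b.png

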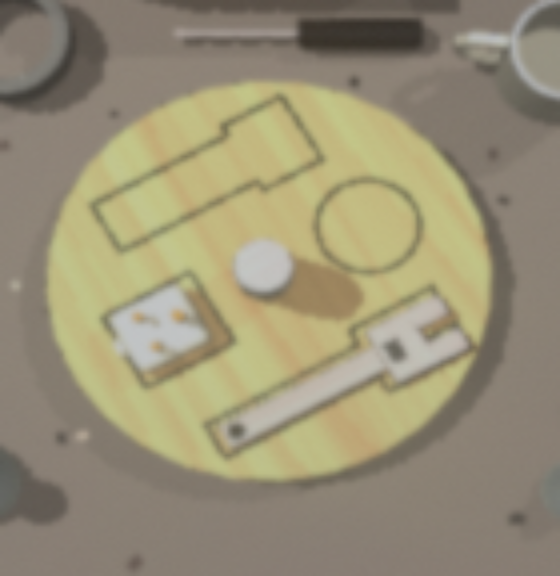

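The projected torch points sit about 6 mm too far toward the tail (lens edge seen at v=124 against 131, tail edge 402 against 417). I shift the estimate 5.5 mm along the torch.

Run:
```python
from meas import *
Rt,tx,ty,tz=torchR(); o=np.array([538,-353,75.])+5.5*tx; print(o); plan(o-44*tz,Rt=Rt); plan(o+16*tz,Rt=Rt)
```

```text
[ 537.48653467 -348.81816045   78.53533185]
row [-0.004, 0.001, -0.005] [7.4, 5.6, 150.7] rows>= 3.6 pos [ 541.6 -423.   155.6] q [0.96, 1.1, -0.49, 0.64, -0.07, 1.96, 0.72] t 10.53 w 0.0641 F [0.2 0.2 0.9]
row [-0.004, 0.001, -0.005] [7.3, 5.3, 90.7] rows>= 2.2 pos [ 541.6 -423.   155.6] q [0.96, 1.1, -0.49, 0.64, -0.07, 1.96, 0.72] t 10.53 w 0.0641 F [0.2 0.2 0.9]
```

Request:
carry_out:
  rows:
    - [[0, 0, 0, 5, 4, 25, 0.75], [0, 0, 0, 7, 5.6, 50, 0.75], [0, 0, 0, 7, 5.6, 75, 0.75], [0, 0, 0, 7, 5.6, 91, 0.75], [0, 0, 0, 7, 5.6, 91, 0.75], [0, 0, 0, 7, 5.6, 91, 0.75]]

```text
time_s: 11.03
tool_pos: [0.5391, -0.3589, 0.0915]
ee_rot: [0.624, 0.703, 0.223, -0.258]
ft_force: [-0.5, -0.1, 0.4]
width: 0.0642
```

Run:
```python
from meas import *
c=cap('wrist','w9');im=c['img'].copy()
Rt,tx,ty,tz=torchR(); o=np.array([537.5,-348.8,78.5]); plan(o-44*tz,Rt=Rt)
for p in (o+75*tx+38*tz,o-75*tx+38*tz,o+35*tx+38*tz,o-47*tx+38*tz, o+34*tz):
    u,v=px(c,p/1000); print(round(u*1.5625),round(v*1.5625)); cv2.circle(im,(int(u),int(v)),4,(0,0,255),1)
cv2.imwrite('pics/w9b.png',cv2.resize(im,(800,600)))
```

```text
row [-0.004, 0.004, -0.005] [0.3, -0.5, 61.6] rows>= 1.5 pos [ 539.7 -359.9   92. ] q [0.97, 1.04, -0.5, 0.98, -0.08, 1.68, 0.73] t 11.08 w 0.0641 F [ 0.8 -0.5 -0.1]
400 143
403 547
401 272
402 486
402 366
```

View pics/w9b.png

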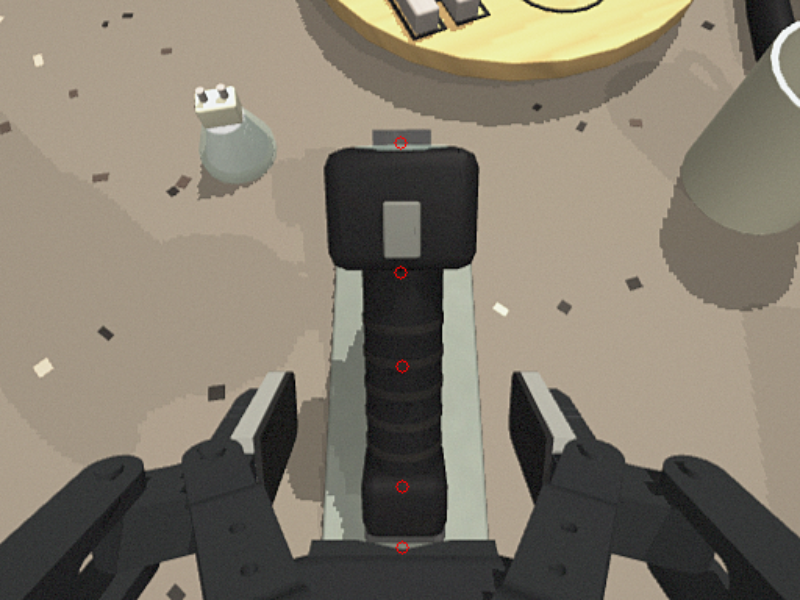

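Run:
```python
from meas import *
c=load('w9');P=cloud(c)*1000
Rt,tx,ty,tz=torchR(); o=np.array([537.5,-348.8,78.5])
for (u,v) in ((350,200),(450,200),(402,160),(402,240),(402,300),(402,370),(402,440),(402,500),(402,525),(402,534)):
    p=P[int(v/1.5625),int(u/1.5625)]-o; print(u,v,(p@np.c_[tx,ty,tz]).round(1))
```

```text
350 200 [57.6 16.1 34.2]
450 200 [ 57.6 -15.5  34.6]
402 160 [69.9 -0.3 32.3]
402 240 [45.7 -0.2 37.6]
402 300 [23.4 -0.1 31.5]
402 370 [-3.3  0.1 29.6]
402 440 [-32.    0.2  30.2]
402 500 [-56.3   0.3  34.1]
402 525 [-67.2   0.3  34.9]
402 534 [-71.9   0.4  33.9]
```

Request:
carry_out:
  rows:
    - [[0, 0, 0, 0, -0.5, 20, 0.75], [0, 0, 0, 0, -0.5, 40, 0.75], [0, 0, 0, 0, -0.5, 55, 0.75], [0, 0, 0, 0, -0.5, 64, 0.75], [0, 0, 0, 0, -0.5, 64, 0.7], [0, 0, 0, 0, -0.5, 64, 0.5], [0, 0, 0, 0, -0.5, 64, 0.35], [0, 0, 0, 0, -0.5, 64, 0], [0, 0, 0, 0, -0.5, 64, 0], [0, 0, 0, 0, -0.5, 64, 0], [0, 0, 0, 0, -0.5, 64, 0], [0, 0, 0, 0, -0.5, 64, 0], [0, 0, 0, 0, -0.5, 64, 0]]

```text
time_s: 12.17
tool_pos: [0.5345, -0.3206, 0.0427]
ee_rot: [0.625, 0.703, 0.225, -0.255]
ft_force: [0.6, -4.5, 5.9]
width: 0.0287
```

Run:
```python
from meas import *
c=cap('wrist','w10');cv2.imwrite('pics/w10b.png',cv2.resize(c['img'],(800,600)))
Rt,tx,ty,tz=torchR(); o=np.array([537.2,-346.3,75.4]); plan(o-44*tz,Rt=Rt)
plan(o-44*tz+90*tz,Rt=Rt)
```

```text
row [-0.0, 0.004, -0.005] [1.2, -0.5, 2.2] rows>= 0.1 pos [ 534.5 -320.6   42.6] q [0.97, 1.04, -0.51, 1.15, -0.08, 1.51, 0.73] t 12.22 w 0.0287 F [ 1.5 -4.5  5.6]
row [-0.0, 0.004, -0.005] [0.9, -0.5, -87.8] rows>= 2.1 pos [ 534.5 -320.6   42.6] q [0.97, 1.04, -0.51, 1.15, -0.08, 1.51, 0.73] t 12.22 w 0.0287 F [ 1.5 -4.5  5.6]
```

View pics/w10b.png

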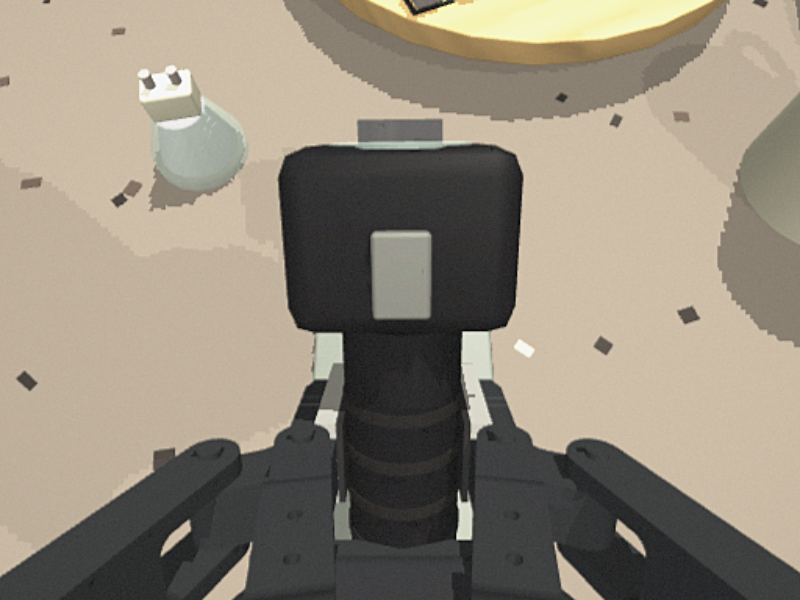

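Gripped (28.7 mm on the 30 mm barrel). Next I lift off along the ramp normal, then straight up.

Request:
carry_out:
  rows:
    - [[0, 0, 0, 0.5, 0, -5, 0], [0, 0, 0, 1, 0, -20, 0], [0, 0, 0, 1, 0, -45, 0], [0, 0, 0, 20, 0, -80, 0], [0, 0, 0, 40, 0, -100, 0], [0, 0, 0, 60, 0, -125, 0], [0, 0, 0, 75, 0, -145, 0], [0, 0, 0, 75, 0, -145, 0], [0, 0, 0, 75, 0, -145, 0]]

```text
time_s: 12.97
tool_pos: [0.5393, -0.3545, 0.2021]
ee_rot: [0.624, 0.703, 0.224, -0.256]
ft_force: [-0.4, 0.1, -2.3]
width: 0.0283
```

Run:
```python
from meas import *
c=cap('wrist','w11');cv2.imwrite('pics/w11b.png',cv2.resize(c['img'],(800,600)))
o=robot.get_obs(); Rm=R.from_quat(o['ee_rot']).as_matrix(); P=(cloud(c)-o['tool_pos'])@Rm*1000
for v in range(80,340,12): print(v,P[v,258].round(1))
for u in range(170,350,12): print('u',u,P[140,u].round(1))
Rt,*_=torchR(0,0); print(Rt); plan([500,-330,160],7); plan([590,-210,170],-70)
```

```text
80 [ 86.2   1.3 269.3]
92 [ 75.7   0.2 -79.4]
104 [ 72.2   0.2 -80.5]
116 [ 68.8   0.2 -81.6]
128 [ 65.3   0.2 -82.1]
140 [ 61.5   0.2 -81.6]
152 [ 58.4   0.2 -84.7]
164 [ 54.6   0.2 -84.3]
176 [ 50.8   0.2 -84.2]
188 [ 47.1   0.2 -85.1]
200 [ 43.    0.2 -84.5]
212 [ 35.3   0.3 -75.4]
224 [ 31.2   0.3 -76.5]
236 [ 27.3   0.3 -77.9]
248 [ 22.7   0.3 -78.1]
260 [ 17.3   0.3 -76.9]
272 [ 13.3   0.3 -78.5]
284 [  7.9   0.4 -77.8]
296 [  2.9   0.4 -78. ]
308 [ -2.7   0.4 -77.6]
320 [ -8.    0.4 -77.8]
332 [-13.1   0.4 -78.4]
u 170 [  14.7 -107.1  219. ]
u 182 [ 61.2 -23.7 -79.6]
u 194 [ 61.4 -19.6 -81.3]
u 206 [ 61.5 -15.8 -81.7]
u 218 [ 61.4 -12.2 -81.1]
u 230 [ 61.5  -8.5 -81.2]
u 242 [ 61.6  -4.7 -82.3]
u 254 [ 61.7  -1.  -82.4]
u 266 [ 61.6   2.7 -81.7]
u 278 [ 61.5   6.4 -81.2]
u 290 [ 61.5  10.1 -81.4]
u 302 [ 61.4  13.9 -80.8]
u 314 [ 61.6  17.4 -81.9]
u 326 [ 61.3  21.6 -79.7]
u 338 [  8.1 111.5 264.5]
[[ 1. -0. -0.]
 [ 0. -1. -0.]
 [ 0. -0. -1.]]
row [-0.005, -0.696, -0.004] [-4.0, -35.2, 49.6] rows>= 5.6 pos [ 538.6 -354.3  200.4] q [0.96, 0.95, -0.52, 0.87, -0.12, 1.85, 0.66] t 13.02 w 0.0287 F [ 0.5 -0.7 -3.1]
row [-0.471, -0.582, 1.282] [86.0, 68.5, 110.9] rows>= 11.9 pos [ 538.6 -354.3  200.4] q [0.96, 0.95, -0.52, 0.87, -0.12, 1.85, 0.66] t 13.02 w 0.0287 F [ 0.5 -0.7 -3.1]
```

View pics/w11b.png

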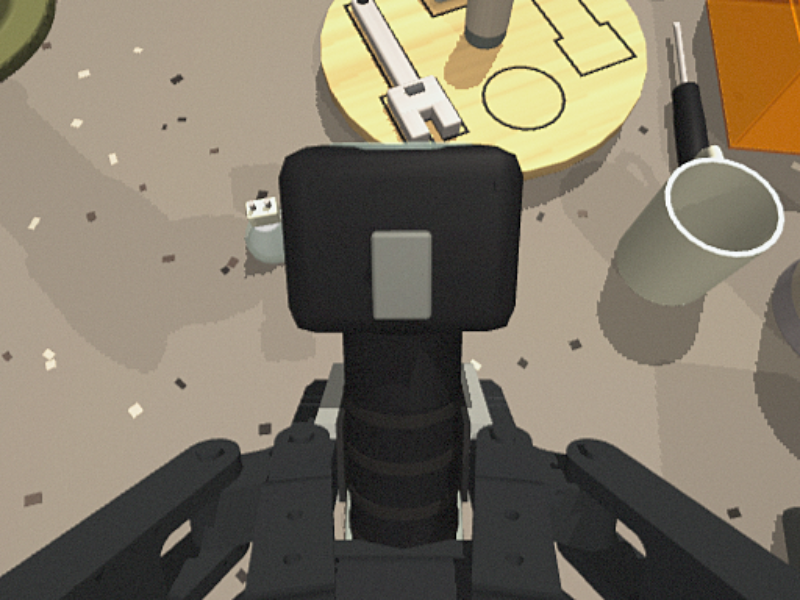

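Run:
```python
from meas import *
plan([560,-230,180],7)
```

```text
row [-0.005, -0.696, -0.004] [79.8, 36.2, 92.9] rows>= 5.6 pos [ 538.6 -354.3  200.4] q [0.96, 0.95, -0.52, 0.87, -0.12, 1.85, 0.66] t 13.02 w 0.0287 F [ 0.5 -0.7 -3.1]
```

Request:
carry_out:
  rows:
    - [[0, -0.08, 0, 10, 4, 12, 0], [0, -0.16, 0, 20, 8, 24, 0], [0, -0.25, 0, 30, 13, 36, 0], [0, -0.34, 0, 40, 18, 48, 0], [0, -0.43, 0, 50, 23, 60, 0], [0, -0.52, 0, 60, 28, 72, 0], [0, -0.61, 0, 70, 32, 84, 0], [-0.005, -0.696, -0.004, 80, 36, 93, 0], [-0.005, -0.696, -0.004, 80, 36, 93, 0], [-0.005, -0.696, -0.004, 80, 36, 93, 0]]

```text
time_s: 13.85
tool_pos: [0.5594, -0.2256, 0.1799]
ee_rot: [0.66, 0.751, -0.0, -0.001]
ft_force: [0.8, -0.3, -2.3]
width: 0.0286
```

Run:
```python
from meas import *
plan([625,-60,175],-100); plan([647,51,150],-150)
```

```text
row [-0.003, 0.0, 1.874] [155.8, 86.3, 5.0] rows>= 15.0 pos [ 559.4 -225.6  179.9] q [0.59, 0.5, -0.4, 1.58, 0.21, 1.11, 0.27] t 13.85 w 0.0286 F [ 0.8 -0.3 -2.3]
row [-0.003, 0.002, 2.747] [263.0, 122.5, 30.2] rows>= 22.0 pos [ 559.4 -225.6  179.9] q [0.59, 0.5, -0.4, 1.58, 0.21, 1.11, 0.27] t 13.85 w 0.0286 F [ 0.8 -0.3 -2.3]
```

Request:
carry_out:
  rows:
    - [[0, 0, 0.12, 10, 6, 2, 0], [0, 0, 0.24, 20, 11, 5, 0], [0, 0, 0.36, 30, 17, 5, 0], [0, 0, 0.48, 40, 22, 5, 0], [0, 0, 0.6, 50, 28, 5, 0], [0, 0, 0.72, 60, 33, 5, 0], [0, 0, 0.84, 70, 39, 5, 0], [0, 0, 0.96, 80, 44, 5, 0], [0, 0, 1.08, 90, 50, 5, 0], [0, 0, 1.2, 100, 55, 5, 0], [0, 0, 1.32, 110, 61, 5, 0], [0, 0, 1.44, 120, 66, 5, 0], [0, 0, 1.56, 130, 72, 5, 0], [0, 0, 1.68, 140, 77, 5, 0], [0, 0, 1.8, 150, 83, 5, 0], [0, 0, 1.874, 156, 86, 5, 0], [0, 0, 1.874, 156, 86, 5, 0], [0, 0, 1.874, 156, 86, 5, 0]]

```text
time_s: 15.35
tool_pos: [0.6258, -0.0655, 0.1743]
ee_rot: [0.996, -0.09, -0.001, 0.0]
ft_force: [0.4, -0.7, -1.7]
width: 0.0284
```

Run:
```python
from meas import *
plan([647,51,130],-150)
```

```text
row [0.002, 0.002, 0.868] [0.2, -118.5, 44.2] rows>= 6.9 pos [625.8 -65.5 174.3] q [0.02, 0.53, 0.08, 1.52, -0.05, 1.1, -1.64] t 15.35 w 0.0284 F [ 0.4 -0.7 -1.7]
```

Request:
carry_out:
  rows:
    - [[0, 0, 0.11, 0, -15, 0, 0], [0, 0, 0.22, 0, -30, 0, 0], [0, 0, 0.33, 0, -45, 2, 0], [0, 0, 0.44, 0, -60, 5, 0], [0, 0, 0.55, 0, -75, 8, 0], [0, 0, 0.66, 0, -90, 12, 0], [0, 0, 0.77, 0, -105, 20, 0], [0, 0, 0.868, 0, -118, 30, 0], [0, 0, 0.868, 0, -118, 40, 0], [0, 0, 0.868, 0, -118, 44, 0], [0, 0, 0.868, 0, -118, 44, 0], [0, 0, 0.868, 0, -118, 44, 0]]

```text
time_s: 16.35
tool_pos: [0.6475, 0.0492, 0.1318]
ee_rot: [0.866, -0.501, -0.0, 0.0]
ft_force: [-0.5, -0.0, -1.3]
width: 0.0286
```

Run:
```python
from meas import *
c=cap('wrist','w12');cv2.imwrite('pics/w12b.png',cv2.resize(c['img'],(800,600)))
plan([647.1,50.8,-6],-150)
o=robot.get_obs(); Rm=R.from_quat(o['ee_rot']).as_matrix(); P=(cloud(c)-o['tool_pos'])@Rm*1000
for v in range(92,340,16): print(v,P[v,258].round(1))
c=cap('top','t12');cv2.imwrite('pics/t12b.png',cv2.resize(c['img'][130:290,190:330],None,fx=4,fy=3.6));
```

```text
row [-0.0, -0.001, -0.002] [-1.6, 0.0, 138.2] rows>= 3.3 pos [647.8  49.5 132.2] q [-0.29, 0.61, 0.3, 1.52, -0.19, 1.04, -2.56] t 16.4 w 0.0286 F [-0.8 -0.3 -2.3]
92 [ 72.9   0.3 -76.8]
108 [ 68.3   0.3 -79.9]
124 [ 63.6   0.3 -80.5]
140 [ 58.7   0.3 -80.6]
156 [ 54.2   0.3 -82.9]
172 [ 49.7   0.3 -84.8]
188 [ 43.9   0.3 -82.7]
204 [ 37.6   0.3 -79.9]
220 [ 30.4   0.3 -76.2]
236 [ 24.8   0.3 -77.3]
252 [ 18.1   0.3 -76.4]
268 [ 12.2   0.4 -77.4]
284 [  5.4   0.4 -77. ]
300 [ -1.7   0.4 -76.7]
316 [ -8.9   0.4 -76.6]
332 [-16.4   0.4 -76.4]
```

View pics/w12b.png

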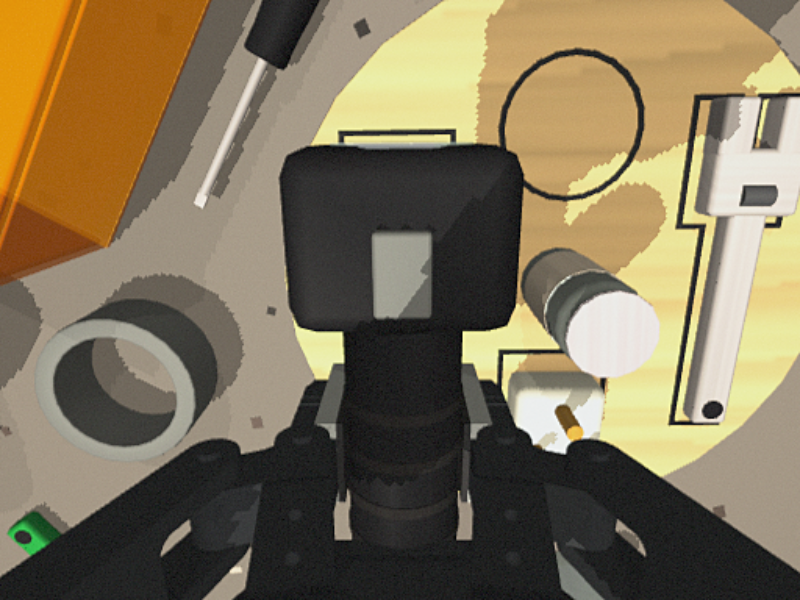

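View pics/t12b.png

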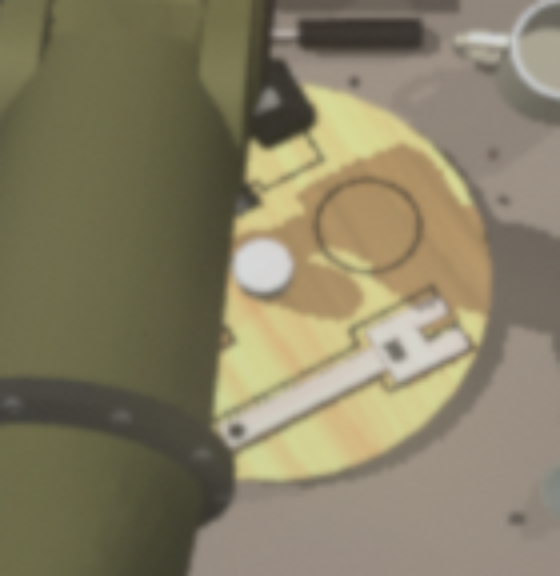

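Run:
```python
from meas import *
c=load('w12'); f=1.5625
g=lambda u,v,z:(onz(c,u/f,v/f,z)[:2]*1000).round(1)
e=np.array([.5,-.866])
print('circle',g(572,124,.036),'torch head',g(397.5,131,.036)-4*e,'wrench outl head corners',g(697,95,.036),'handle corner',g(671,423,.036),'expected',np.array([570.5,2.7])-(90-27)*np.array([.866,.5])+94*e,np.array([570.5,2.7])-(90-14)*np.array([.866,.5])-94*e)
```

```text
circle [612.1 -64.2] torch head [686.5   -12.736] wrench outl head corners [ 565.1 -107.4] handle corner [456.7  48.6] expected [ 562.942 -110.204] [457.684  46.104]
```

Request:
carry_out:
  rows:
    - [[0, 0, 0, -1, -0.7, 20, 0], [0, 0, 0, -2, -1.5, 50, 0], [0, 0, 0, -2.5, -1.5, 80, 0], [0, 0, 0, -2.5, -1.5, 105, 0], [0, 0, 0, -2.5, -1.5, 122, 0], [0, 0, 0, -2.5, -1.5, 131, 0], [0, 0, 0, -2.5, -1.5, 135, 0], [0, 0, 0, -2.5, -1.5, 137, 0], [0, 0, 0, -2.5, -1.5, 137, 0], [0, 0, 0, -2.5, -1.5, 137, 0]]

```text
time_s: 17.28
tool_pos: [0.6484, 0.0525, -0.0022]
ee_rot: [0.865, -0.501, 0.001, -0.0]
ft_force: [-5.0, -3.0, 9.7]
width: 0.0287
```

Run:
```python
from meas import *
c=cap('wrist','w13');cv2.imwrite('pics/w13b.png',cv2.resize(c['img'],(800,600)))
plan([647.8,52.6,-8],-150)
P=cloud(c)*1000; print([P[v,258].round(1).tolist() for v in (110,140,170,240,280)], P[150,345],P[85,258])
```

```text
row [-0.002, -0.002, -0.003] [-0.4, 0.5, 5.8] rows>= 0.1 pos [648.4  52.5  -2.2] q [-0.27, 0.75, 0.25, 1.65, -0.25, 0.77, -2.52] t 17.33 w 0.0287 F [-4.4 -3.2  9.2]
[[682.0, -6.1, 79.4], [677.4, 1.8, 78.0], [673.1, 9.4, 81.3], [659.6, 32.9, 74.5], [651.5, 46.9, 74.6]] [638.80587436  -7.99967898  36.46658604] [685.8012345  -12.61109072  36.83650075]
```

View pics/w13b.png

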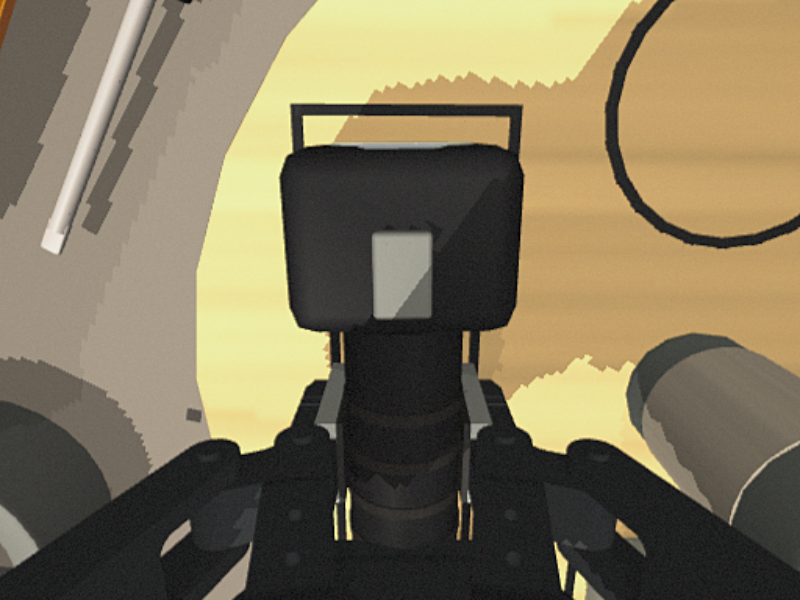

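Run:
```python
from meas import *
c=cap('scene','s13');cv2.imwrite('pics/s13b.png',cv2.resize(c['img'][140:300,180:380],None,fx=4,fy=3.75,interpolation=cv2.INTER_CUBIC))
plan([647.8,52.6,-8],-150); print(robot.get_obs()['torque'])
```

```text
row [-0.002, -0.002, -0.003] [-0.4, 0.5, 5.8] rows>= 0.1 pos [648.5  52.5  -2.2] q [-0.27, 0.75, 0.25, 1.65, -0.25, 0.77, -2.52] t 17.38 w 0.0288 F [-4.8 -2.7  8.4]
[-6.68777795e-01  1.19290315e+00 -7.74060346e-04]
```

View pics/s13b.png

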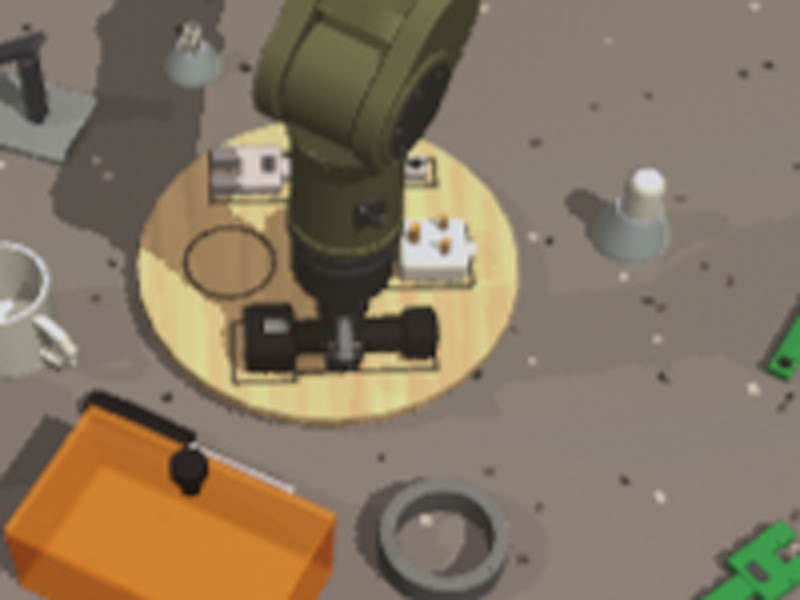

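Contact came about 5 mm early (12 N up, some sideways). I back up slightly to see what is touching.

Request:
carry_out:
  rows:
    - [[0, 0, 0, 0, 0, -8, 0], [0, 0, 0, 0, 0, -8, 0], [0, 0, 0, 0, 0, -8, 0]]

```text
time_s: 17.63
tool_pos: [0.6491, 0.0548, 0.0043]
ee_rot: [0.866, -0.501, 0.001, -0.001]
ft_force: [0.2, -0.0, -2.1]
width: 0.0287
```

Run:
```python
from meas import *
c=cap('wrist','w14');cv2.imwrite('pics/w14b.png',cv2.resize(c['img'],(800,600)))
plan([647.8,52.6,-8],-150); print(robot.get_obs()['torque'])
P=cloud(c)*1000
# tin points near right
Q=P.reshape(-1,3); m=(np.hypot(Q[:,0]-570,Q[:,1]-3)<35)&(Q[:,2]>45)&(Q[:,2]<140); T=Q[m]; print(len(T),T.min(0),T.max(0),T.mean(0))
c=cap('scene','s14');P=cloud(c)*1000
o=np.array([647.8,51]); e=np.array([.5,-.866]);n=np.array([.866,.5])
Q=P.reshape(-1,3); s=(Q[:,:2]-o)@e; t=(Q[:,:2]-o)@n
for a in range(-80,85,10):
    m=(s>a)&(s<a+10)&(abs(t)<22)&(Q[:,2]>37)&(Q[:,2]<95)
    if m.sum()>3: print(a,m.sum(),'zmax',np.percentile(Q[m,2],95).round(1),'zmin',Q[m,2].min().round(1),'t',t[m].min().round(0),t[m].max().round(0))
```

```text
row [-0.002, -0.0, -0.002] [1.6, 1.8, 11.7] rows>= 0.3 pos [648.6  54.9   3.7] q [-0.27, 0.74, 0.25, 1.65, -0.24, 0.78, -2.52] t 17.68 w 0.0286 F [ 0.  -0.3 -1.7]
[ 0.01831159 -0.02752885 -0.01128606]
11254 [572.20494541 -11.33184181  45.00348606] [602.64467119  28.1779885  124.55974054] [590.14702965   8.35245544  81.26144093]
-80 37 zmax 86.1 zmin 37.3 t -12.0 22.0
-70 47 zmax 87.9 zmin 37.9 t -11.0 18.0
-60 56 zmax 89.3 zmin 37.1 t -14.0 21.0
-50 45 zmax 83.8 zmin 37.1 t -10.0 22.0
-40 45 zmax 83.6 zmin 38.0 t -14.0 21.0
-30 36 zmax 83.9 zmin 37.5 t -15.0 21.0
-20 7 zmax 79.6 zmin 37.1 t 9.0 18.0
0 6 zmax 90.6 zmin 37.1 t 5.0 21.0
10 36 zmax 83.3 zmin 37.3 t -9.0 21.0
20 43 zmax 83.3 zmin 37.1 t -8.0 22.0
30 41 zmax 87.1 zmin 37.1 t -19.0 21.0
40 49 zmax 88.9 zmin 37.7 t -22.0 21.0
50 48 zmax 89.6 zmin 41.3 t -22.0 22.0
60 42 zmax 87.5 zmin 39.6 t -21.0 22.0
70 33 zmax 82.4 zmin 37.0 t -21.0 21.0
80 21 zmax 40.4 zmin 37.1 t -21.0 19.0
```

Run:
```python
from meas import *
c=load('top0'); print('tin top at start',onz(c,255.9,204.1,.121)*1000)
P=cloud(c)*1000;Q=P.reshape(-1,3); m=(np.hypot(Q[:,0]-570,Q[:,1]-3)<40)&(Q[:,2]>112)&(Q[:,2]<130); print(Q[m].mean(0),Q[m].min(0),Q[m].max(0))
for n in ('w5','w7','w12','w13','w14'):
    P=cloud(load(n))*1000;Q=P.reshape(-1,3); m=(np.hypot(Q[:,0]-575,Q[:,1]-3)<40)&(Q[:,2]>114)&(Q[:,2]<130); print(n,m.sum(),Q[m].mean(0).round(1),Q[m].min(0).round(1),Q[m].max(0).round(1)) if m.any() else print(n,0)
```

```text
tin top at start [570.19759423   4.45425078 121.        ]
[571.25779444   6.02229634 121.05878338] [552.98894451 -11.23595372 112.44201623] [588.89197672  24.81296657 126.25689265]
w5 3998 [570.9   9.9 121.2] [552.7  -9.7 114. ] [591.5  28.3 123.3]
w7 1492 [571.6   9.7 121.3] [553.   -9.1 114.1] [590.8  28.2 123.5]
w12 2670 [573.9   8.5 121. ] [553.7  -9.9 114. ] [591.9  27.6 123.2]
w13 1291 [607.3  16.4 118.2] [601.2  12.9 114. ] [611.9  22.6 123.4]
w14 1627 [607.4  18.1 122.3] [601.1  14.8 114. ] [611.4  21.2 129.9]
```

View pics/w14b.png

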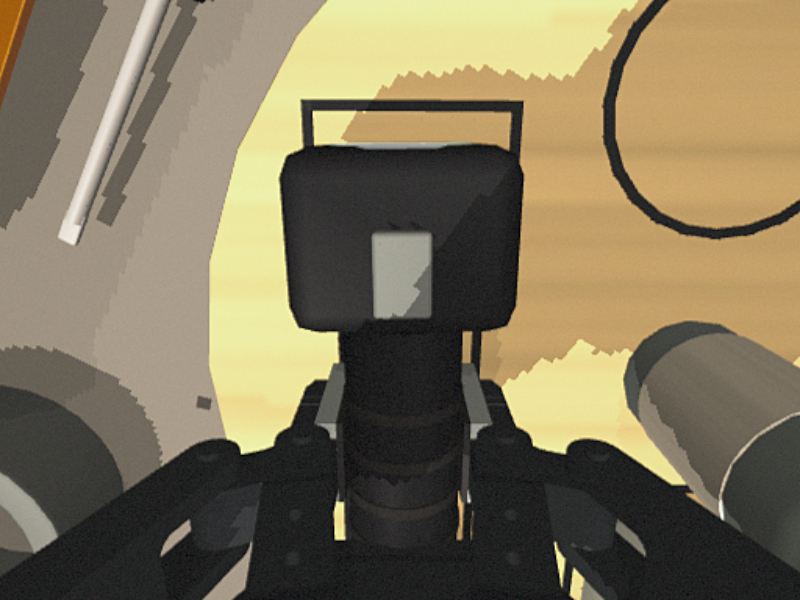

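Run:
```python
from meas import *
for n,o in (('w14',robot.get_obs()),):
    c=load(n); Rm=R.from_quat(o['ee_rot']).as_matrix(); D=c['depth']; P=(cloud(c)-o['tool_pos'])@Rm*1000
    P[D==0]=np.nan
    Q=P.reshape(-1,3)
    for z in range(-160,-40,8):
        m=(Q[:,2]>z)&(Q[:,2]<z+8)&(abs(Q[:,1])<100)&(Q[:,0]<30)&(Q[:,0]>-60)
        if m.any():
            T=Q[m]; L=T[T[:,1]<0];Rr=T[T[:,1]>0]
            print(z,m.sum(),'y',T[:,1].min().round(1),T[:,1].max().round(1),'x',T[:,0].min().round(0),T[:,0].max().round(0))
```

```text
-136 1116 y -22.0 20.8 x 15.0 20.0
-128 7309 y -61.2 59.4 x 5.0 18.0
-120 8900 y -60.9 60.1 x -3.0 18.0
-112 5788 y -57.6 71.4 x -12.0 18.0
-104 7048 y -53.8 76.1 x -14.0 18.0
-96 6977 y -50.2 81.1 x -13.0 22.0
-88 3352 y -46.0 86.8 x -9.0 23.0
-80 10530 y -27.3 93.1 x -27.0 30.0
-72 3454 y -28.7 97.0 x -32.0 30.0
-64 1699 y -28.9 98.8 x -26.0 23.0
-56 1295 y -28.5 98.5 x -52.0 23.0
-48 1012 y -27.2 94.4 x -53.0 23.0
```

Run:
```python
from meas import *
for n in ('s13','s14'):
    c=load(n); P=cloud(c)*1000
    for u in (264,266,268):
        print(n,u,[(v,P[v,u].round(0).astype(int).tolist()) for v in range(222,244,2)])
    cv2.imwrite(f'pics/{n}z.png',cv2.resize(c['img'][200:250,225:305],None,fx=10,fy=10,interpolation=cv2.INTER_CUBIC))
```

```text
s13 264 [(222, [682, 65, 163]), (224, [679, 63, 146]), (226, [685, 66, 146]), (228, [689, 69, 144]), (230, [692, 70, 136]), (232, [695, 72, 132]), (234, [703, 76, 135]), (236, [706, 77, 129]), (238, [671, 62, 51]), (240, [667, 61, 30]), (242, [676, 65, 37])]
s13 266 [(222, [677, 69, 159]), (224, [676, 68, 145]), (226, [682, 72, 146]), (228, [687, 74, 144]), (230, [692, 77, 142]), (232, [695, 78, 136]), (234, [701, 81, 137]), (236, [704, 83, 131]), (238, [668, 68, 51]), (240, [670, 69, 42]), (242, [672, 70, 34])]
s13 268 [(222, [675, 74, 160]), (224, [678, 76, 154]), (226, [678, 76, 144]), (228, [665, 71, 109]), (230, [663, 70, 93]), (232, [693, 84, 139]), (234, [699, 87, 138]), (236, [700, 88, 130]), (238, [660, 71, 41]), (240, [666, 74, 40]), (242, [671, 76, 38])]
s14 264 [(222, [682, 65, 163]), (224, [686, 67, 159]), (226, [688, 68, 152]), (228, [672, 61, 111]), (230, [690, 69, 133]), (232, [701, 75, 143]), (234, [706, 77, 142]), (236, [700, 75, 118]), (238, [671, 62, 50]), (240, [668, 61, 33]), (242, [678, 66, 40])]
s14 266 [(222, [679, 70, 163]), (224, [680, 70, 153]), (226, [684, 72, 149]), (228, [691, 76, 151]), (230, [694, 78, 147]), (232, [700, 80, 146]), (234, [702, 82, 139]), (236, [696, 79, 116]), (238, [662, 65, 38]), (240, [668, 68, 38]), (242, [672, 70, 35])]
s14 268 [(222, [678, 75, 165]), (224, [679, 76, 157]), (226, [680, 77, 146]), (228, [662, 70, 104]), (230, [687, 81, 138]), (232, [697, 85, 145]), (234, [700, 87, 139]), (236, [691, 84, 111]), (238, [658, 70, 37]), (240, [664, 73, 37]), (242, [667, 75, 30])]
```

View pics/s13z.png

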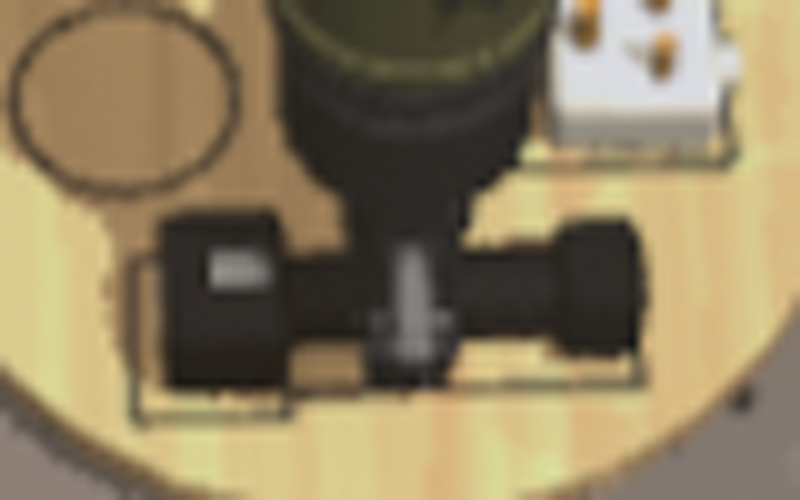

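Run:
```python
from meas import *
o=robot.get_obs(); Rm=R.from_quat(o['ee_rot']).as_matrix()
c=load('w14'); E=c['extrinsics']; co=-E[:3,:3].T@E[:3,3]; print('cam in tool',((co-o['tool_pos'])@Rm*1000).round(1))
Rt=Rm
for n in ('top0','scene0'):
    c=load(n);P=cloud(c).reshape(-1,3)
    d=(P-np.array([.6484,.0525,-.002]))@Rt*1000
    m=(np.hypot(d[:,0],d[:,1])<170)&(P[:,2]>.06)&(P[:,2]<.5)
    T=d[m]; 
    import collections
    cells=collections.defaultdict(list)
    for p in T: cells[(int(p[0]//25*25),int(p[1]//25*25))].append(-p[2])
    print(n,sorted((k,len(v),round(max(v))) for k,v in cells.items()))
plan([0,0,0],-150); print(o['torque'])
```

```text
cam in tool [  74.4   -0.4 -182.3]
top0 [((-125, 50), 8, 71), ((-125, 75), 26, 69), ((-125, 100), 13, 70), ((-100, 50), 28, 71), ((-100, 75), 87, 88), ((-100, 100), 57, 88), ((-75, 50), 26, 73), ((-75, 75), 78, 93), ((-75, 100), 48, 71), ((-25, 50), 5, 124), ((-25, 75), 65, 127), ((-25, 100), 25, 126), ((0, 50), 5, 126), ((0, 75), 73, 128), ((0, 100), 29, 128), ((25, -175), 38, 114), ((50, -175), 53, 114), ((50, -150), 31, 112), ((75, -175), 1, 113), ((75, -150), 84, 114), ((100, -150), 30, 114), ((100, -125), 44, 114), ((125, -125), 1, 77)]
scene0 [((-125, 50), 6, 72), ((-125, 75), 15, 77), ((-125, 100), 8, 73), ((-100, 50), 28, 89), ((-100, 75), 51, 93), ((-100, 100), 27, 89), ((-75, 50), 22, 76), ((-75, 75), 59, 94), ((-75, 100), 16, 75), ((-25, 50), 30, 122), ((-25, 75), 56, 131), ((-25, 100), 6, 128), ((0, 50), 51, 125), ((0, 75), 81, 129), ((0, 100), 12, 126), ((25, -175), 4, 109), ((50, -175), 16, 116), ((50, -150), 4, 112), ((75, -175), 1, 109), ((75, -150), 26, 118), ((100, -150), 3, 115)]
row [-0.001, 0.0, -0.002] [-275.5, 589.2, 2.5] rows>= 15.6 pos [648.1  54.9   3.2] q [-0.27, 0.74, 0.25, 1.65, -0.25, 0.78, -2.52] t 17.73 w 0.0283 F [-0.5  0.1 -1.8]
[0.02254072 0.02749438 0.01206537]
```

Run:
```python
from meas import *
def tips(n,p,q):
    c=load(n); Rm=R.from_quat(q).as_matrix(); P=(cloud(c)-np.array(p))@Rm*1000; P[c['depth']==0]=np.nan
    Q=P.reshape(-1,3); m=(abs(Q[:,0])<26)&(abs(Q[:,1])<60)&(Q[:,2]>-62)&(Q[:,2]<-25)
    T=Q[m]
    for z in range(-60,-24,3):
        S=T[(T[:,2]>z)&(T[:,2]<=z+3)]; 
        if len(S)>3: print(n,z,len(S),'x',S[:,0].min().round(),S[:,0].max().round(),'y',S[:,1].min().round(),S[:,1].max().round())
o=robot.get_obs(); tips('w14',o['tool_pos'],o['ee_rot'])
tips('w2',[.5607,.3367,.0031],[.753,.658,0,0])
tips('w1',[.5584,.3384,.1504],[.751,.661,0,-.001])
```

```text
w14 -60 155 x 6.0 11.0 y -29.0 27.0
w14 -57 176 x 6.0 11.0 y -29.0 27.0
w14 -54 143 x 6.0 12.0 y -29.0 27.0
w14 -51 117 x 6.0 11.0 y -28.0 26.0
w14 -48 79 x 6.0 11.0 y -27.0 25.0
w14 -45 21 x 10.0 11.0 y -22.0 20.0
w14 -36 6454 x -26.0 26.0 y -60.0 60.0
w14 -33 4274 x -26.0 26.0 y -60.0 60.0
w2 -60 227 x 7.0 13.0 y -14.0 13.0
w2 -57 204 x 7.0 13.0 y -14.0 13.0
w2 -54 183 x 7.0 13.0 y -14.0 13.0
w2 -51 186 x 7.0 13.0 y -14.0 13.0
w2 -48 156 x 7.0 13.0 y -13.0 12.0
w2 -45 70 x 7.0 13.0 y -11.0 11.0
w1 -60 358 x -10.0 13.0 y -49.0 47.0
w1 -57 325 x -10.0 13.0 y -48.0 46.0
w1 -54 270 x -10.0 13.0 y -47.0 46.0
w1 -51 198 x -10.0 13.0 y -41.0 40.0
w1 -48 88 x -8.0 11.0 y -35.0 34.0
```

The contact fits the finger tips reaching the board before the torch: the tips sit below its underside, and the scene view shows the torch about 6 mm up when it happened. I'll centre over the outline, stop just above tip contact and let the torch settle those few millimetres by opening.

Request:
carry_out:
  rows:
    - [[0, 0, 0, 1.6, 2, 1, 0], [0, 0, 0, 1.6, 2, 2, 0], [0, 0, 0, 1.6, 2, 3, 0], [0, 0, 0, 1.6, 2, 3.5, 0], [0, 0, 0, 1.6, 2, 3.5, 0], [0, 0, 0, 1.6, 2, 3.5, 0], [0, 0, 0, 1.6, 2, 3.5, 0]]

```text
time_s: 18.32
tool_pos: [0.6468, 0.0523, -0.0007]
ee_rot: [0.866, -0.501, -0.0, -0.0]
ft_force: [-1.0, -0.1, -2.2]
width: 0.0285
```

Run:
```python
from meas import *
c=cap('wrist','w15');cv2.imwrite('pics/w15b.png',cv2.resize(c['img'],(800,600)))
plan([647.8,52.6,-1],-150); print(robot.get_obs()['torque'])
```

```text
row [-0.0, 0.0, -0.002] [0.2, -0.9, 0.3] rows>= 0.0 pos [646.9  52.3  -0.7] q [-0.26, 0.75, 0.25, 1.65, -0.25, 0.77, -2.52] t 18.37 w 0.0285 F [-0.1  0.8 -2.2]
[ 0.02098467 -0.00704799 -0.02675443]
```

View pics/w15b.png

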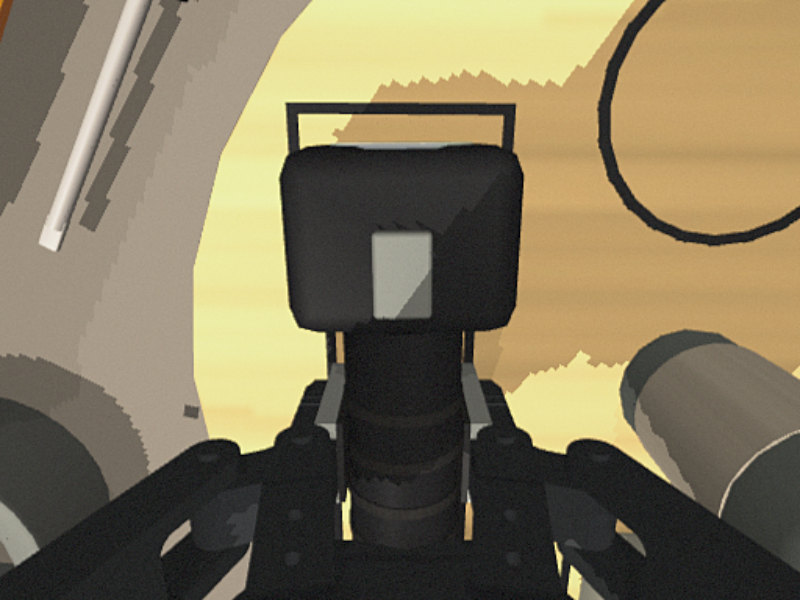

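Request:
carry_out:
  rows:
    - [[0, 0, 0, 0, 0, 1, 0], [0, 0, 0, 0, 0, 1.5, 0.34], [0, 0, 0, 0, 0, 1.5, 0.4], [0, 0, 0, 0, 0, 1.5, 0.44], [0, 0, 0, 0, 0, 1.5, 0.44], [0, 0, 0, 0, 0, 1.5, 0.44], [0, 0, 0, 0, 0, 1.5, 0.44], [0, 0, 0, 0, 0, 1.5, 0.44]]

```text
time_s: 19.03
tool_pos: [0.6469, 0.0523, -0.002]
ee_rot: [0.866, -0.501, 0.0, -0.0]
ft_force: [-0.3, -0.3, -0.1]
width: 0.0379
```

Run:
```python
from meas import *
c=cap('wrist','w16');cv2.imwrite('pics/w16b.png',cv2.resize(c['img'],(800,600)))
plan([647.8,52.6,-1],-150); print(robot.get_obs()['torque'])
P=cloud(c)*1000; print([P[v,258].round(1).tolist() for v in (110,140,170,240,280)])
```

```text
row [-0.001, 0.0, -0.002] [0.2, -0.9, -1.1] rows>= 0.0 pos [646.9  52.3  -2.1] q [-0.26, 0.75, 0.25, 1.66, -0.25, 0.77, -2.52] t 19.08 w 0.0379 F [ 0.4 -0.3 -0.5]
[ 0.04772891 -0.01420806  0.04916867]
[[680.5, -6.2, 74.6], [675.9, 1.9, 75.5], [671.3, 9.9, 77.9], [657.1, 34.5, 70.3], [648.6, 49.2, 70.0]]
```

View pics/w16b.png

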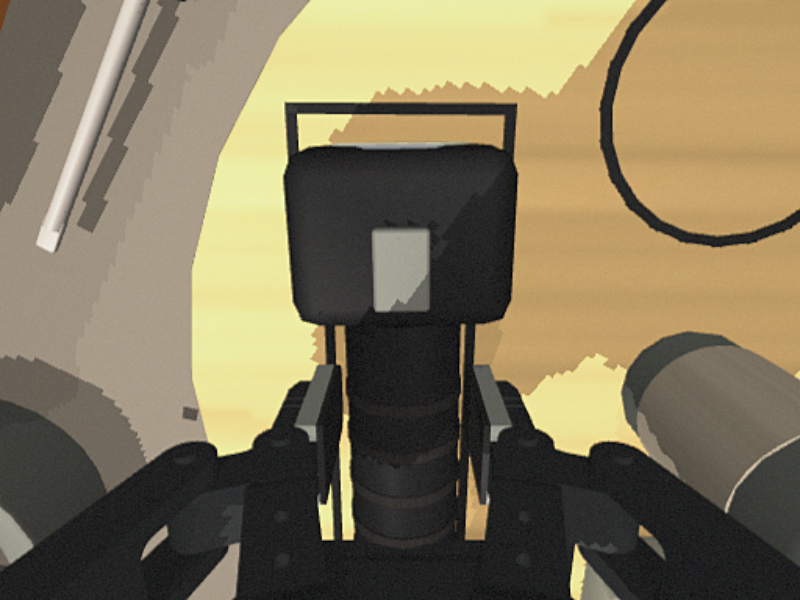

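The torch has settled flat: its barrel top is at 70.0 mm, exactly 36+34, centred in the outline at (401,105). I retract.

Request:
carry_out:
  rows:
    - [[0, 0, 0, 0, 0, -5, 0.44], [0, 0, 0, 0, 0, -15, 0.44], [0, 0, 0, 0, 0, -35, 0.44], [0, 0, 0, 0, 0, -65, 0.44], [0, 0, 0, 0, 0, -100, 0.44], [0, 0, 0, 0, 0, -140, 0.44], [0, 0, 0, 0, 0, -180, 0.44], [0, 0, 0, 0, 0, -215, 0.44], [0, 0, 0, 0, 0, -215, 0.44]]

```text
time_s: 19.83
tool_pos: [0.6505, 0.0516, 0.2224]
ee_rot: [0.865, -0.501, 0.006, -0.004]
ft_force: [0.7, -0.7, 1.0]
width: 0.0376
```

Run:
```python
from meas import *
c=cap('wrist','w17');cv2.imwrite('pics/w17b.png',cv2.resize(c['img'],(800,600)))
plan([410.5,207,150],10);plan([410.5,207,150],-60)
```

```text
row [0.003, -0.013, -2.795] [-253.7, 130.3, 66.6] rows>= 22.4 pos [649.2  51.8 218.7] q [-0.3, 0.54, 0.32, 1.4, -0.17, 1.22, -2.59] t 19.88 w 0.0374 F [-0.4  0.6 -1.1]
row [-0.004, -0.01, -1.573] [-253.7, 130.3, 66.6] rows>= 12.6 pos [649.2  51.8 218.7] q [-0.3, 0.54, 0.32, 1.4, -0.17, 1.22, -2.59] t 19.88 w 0.0374 F [-0.4  0.6 -1.1]
```

View pics/w17b.png

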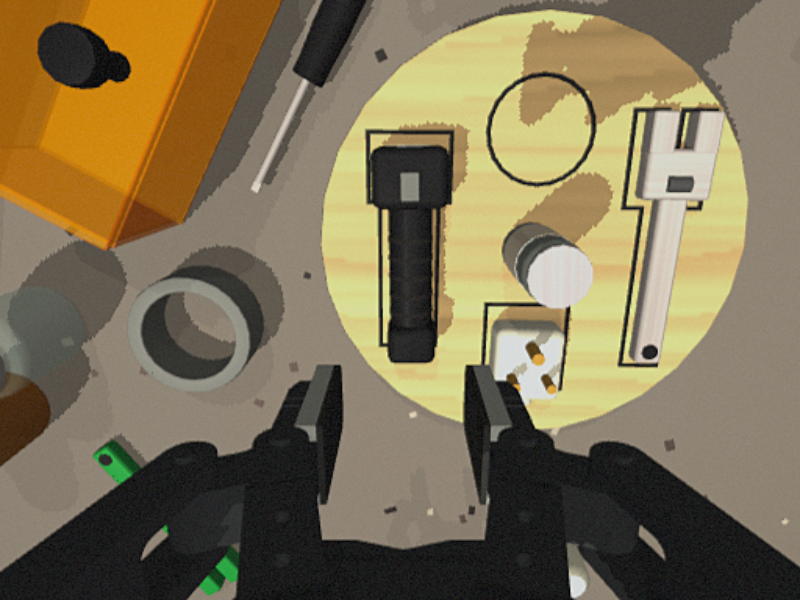

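Run:
```python
from meas import *
plan([410.5,207,120],-60)
```

```text
row [-0.004, -0.01, -1.573] [-253.8, 130.6, 96.6] rows>= 12.6 pos [649.2  51.8 218.7] q [-0.3, 0.54, 0.32, 1.4, -0.17, 1.22, -2.59] t 19.88 w 0.0374 F [-0.4  0.6 -1.1]
```

Request:
carry_out:
  rows:
    - [[0, 0, -0.12, -20, 10, 0, 0.7], [0, 0, -0.24, -40, 20, 0, 0.7], [0, 0, -0.36, -60, 30, 0, 0.7], [0, 0, -0.48, -80, 40, 0, 0.7], [0, 0, -0.6, -100, 50, 5, 0.7], [0, 0, -0.72, -120, 60, 10, 0.7], [0, 0, -0.84, -140, 70, 15, 0.7], [0, 0, -0.96, -160, 80, 20, 0.7], [0, 0, -1.08, -180, 90, 30, 0.7], [0, 0, -1.2, -200, 100, 40, 0.7], [0, 0, -1.32, -220, 112, 55, 0.7], [0, 0, -1.44, -240, 124, 70, 0.7], [-0.004, -0.01, -1.573, -254, 131, 85, 0.7], [-0.004, -0.01, -1.573, -254, 131, 97, 0.7], [-0.004, -0.01, -1.573, -254, 131, 97, 0.7], [-0.004, -0.01, -1.573, -254, 131, 97, 0.7], [-0.004, -0.01, -1.573, -254, 131, 97, 0.7]]

```text
time_s: 21.3
tool_pos: [0.4073, 0.2069, 0.1164]
ee_rot: [0.966, 0.258, -0.004, -0.001]
ft_force: [0.4, 0.2, -0.1]
width: 0.0597
```

Run:
```python
from meas import *
c=cap('wrist','w18');im=c['img'].copy()
for p in ((410.5,207,0),(410.5,207,84)):
    u,v=px(c,np.array(p)/1000); cv2.circle(im,(int(u),int(v)),4,(0,0,255),1); print(u*1.5625,v*1.5625)
cv2.imwrite('pics/w18b.png',cv2.resize(im,(800,600)))
plan([410.5,207,70],-60)
P=cloud(c).reshape(-1,3)*1000
for lo,hi in ((2,10),(10,30),(52,80),(85,95)):
    m=(np.hypot(P[:,0]-410,P[:,1]-207)<45)&(P[:,2]>lo)&(P[:,2]<hi); T=P[m]; print(lo,len(T),T.mean(0).round(1),T.min(0).round(1),T.max(0).round(1)) if len(T) else 0
c=cap('top','t18');run(c);cv2.imwrite('pics/t18b.png',cv2.resize(c['img'][130:290,190:330],None,fx=4,fy=3.6))
```

```text
407.2771753082587 262.0034923161976
408.27312192275633 307.73690773237485
row [-0.004, 0.007, -0.002] [3.0, 1.7, 46.5] rows>= 1.1 pos [407.5 207.  116.5] q [-0.44, 0.34, -0.11, 2.03, 0.05, 0.78, -1.62] t 21.35 w 0.06 F [ 0.7  0.9 -0.1]
2 74 [435.9 221.4   6. ] [410.8 163.8   2. ] [453.5 243.2  10. ]
10 1053 [425.  219.3  20.8] [382.7 180.2  10.1] [442.3 243.1  30. ]
52 346 [422.1 217.7  66.8] [406.3 200.6  52.2] [426.7 227.5  79.8]
85 1420 [412.  212.2  89. ] [395.9 196.3  85. ] [426.  226.6  91.9]
board 570.3 2.6 156.1
[233, 158, 41, 30, 343] c 669.9 20.9 size 116.7 65.3 ang -76.4
   end -1 [657.1  73.7] width 16.4
   end 1 [682.6 -32. ] width 65.3
[213, 174, 27, 26, 207] c 622.6 81.6 size 81.6 51.4 ang -67.4
   end -1 [608.5 115.6] width 49.3
   end 1 [636.8  47.7] width 9.5
  circ 626.8 81.5 44.8
[268, 179, 28, 28, 185] c 611.1 -65.5 size 75.8 75.3 ang 0.6
   end -1 [577.2 -65.9] width 66.7
   end 1 [645.  -65.2] width 67.0
  circ 609.7 -66.4 40.0
[249, 201, 18, 16, 97] c 565.7 0.9 size 47.2 41.7 ang -89.5
   end -1 [565.5  20.5] width 13.9
   end 1 [565.8 -18.7] width 41.7
  circ 564.3 -3.1 27.7
[215, 205, 34, 33, 326] c 531.1 73.4 size 75.9 69.8 ang -60.6
   end -1 [514.4 103. ] width 68.1
   end 1 [547.8  43.8] width 69.6
  circ 530.5 72.7 47.6
[240, 210, 65, 47, 466] c 489.6 -44.1 size 194.3 60.9 ang -57.5
   end -1 [439.5  34.4] width 35.0
   end 1 [ 539.7 -122.7] width 60.9
```

View pics/w18b.png

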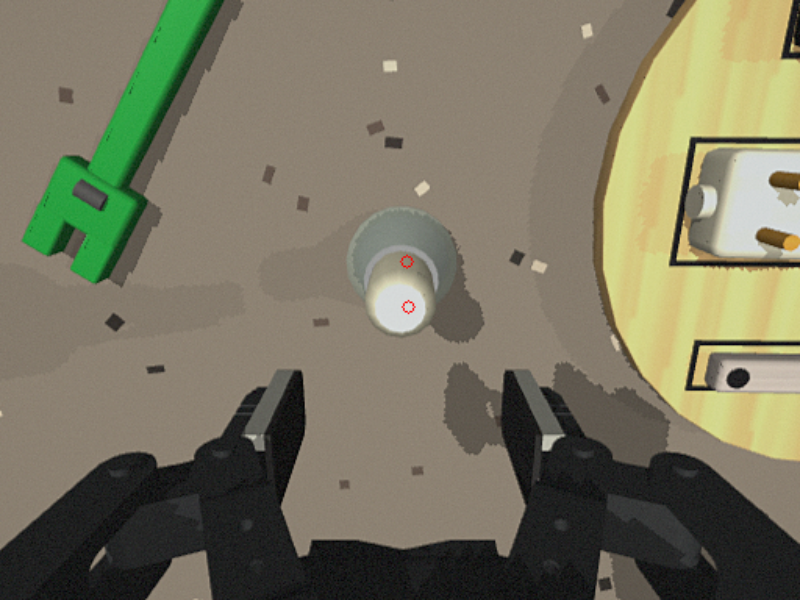

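View pics/t18b.png

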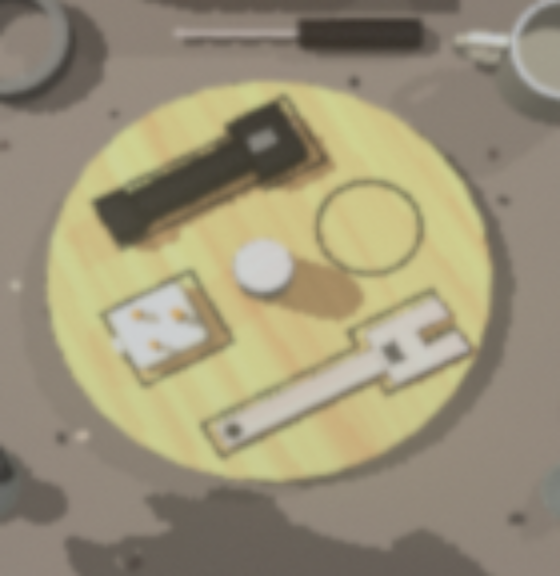

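The torch and wrench both sit in their outlines. The bulb cap is at (402,307), centred between the pads. I descend and grip it.

Request:
carry_out:
  rows:
    - [[-0.004, 0.007, 0, 4.3, -0.3, 25, 0.7], [-0.004, 0.007, 0, 4.3, -0.3, 50, 0.7], [-0.004, 0.007, 0, 4.3, -0.3, 75, 0.7], [-0.004, 0.007, 0, 4.3, -0.3, 92, 0.7], [-0.004, 0.007, 0, 4.3, -0.3, 101, 0.7], [-0.004, 0.007, 0, 4.3, -0.3, 103, 0.7], [-0.004, 0.007, 0, 4.3, -0.3, 103, 0.7], [-0.004, 0.007, 0, 4.3, -0.3, 103, 0.7]]

```text
time_s: 22.07
tool_pos: [0.41, 0.2098, 0.0137]
ee_rot: [0.966, 0.259, -0.0, 0.0]
ft_force: [-0.6, -0.9, 0.3]
width: 0.0596
```

Run:
```python
from meas import *
c=cap('wrist','w19');cv2.imwrite('pics/w19b.png',cv2.resize(c['img'],(800,600)))
plan([411,209.5,12],-60)
```

```text
row [-0.0, -0.0, -0.0] [0.6, 0.8, 1.9] rows>= 0.1 pos [410.1 209.9  13.9] q [-0.47, 0.51, -0.08, 2.15, 0.09, 0.49, -1.66] t 22.12 w 0.0596 F [-0.1 -0.2 -0.3]
```

View pics/w19b.png

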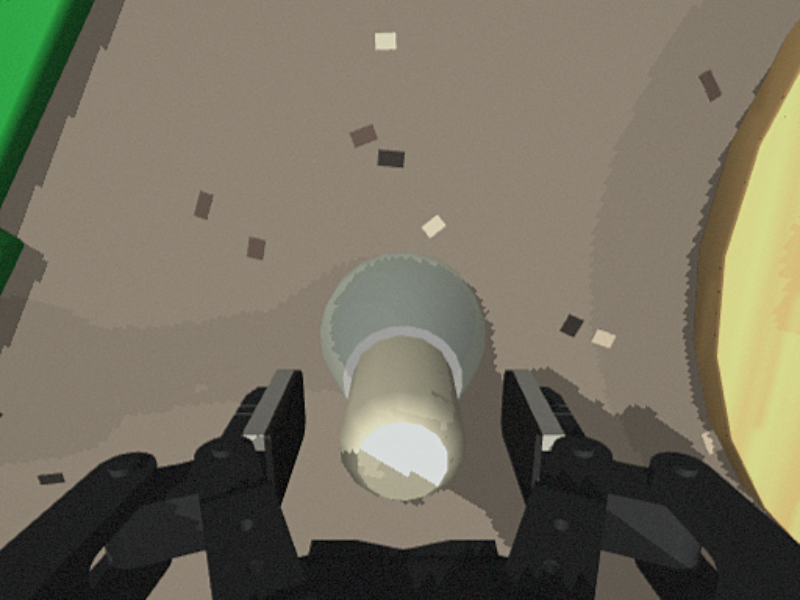

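Run:
```python
from meas import *
c=load('w19');o=robot.get_obs(); Rm=R.from_quat(o['ee_rot']).as_matrix(); W=cloud(c)*1000; P=(W-np.array(o['tool_pos'])*1000)@Rm; P=P.reshape(-1,3);W=W.reshape(-1,3)
for lo,hi in ((5,20),(20,40),(50,60),(60,70),(70,80),(80,86),(86,95)):
    m=(np.hypot(P[:,0],P[:,1])<40)&(W[:,2]>lo)&(W[:,2]<hi)&(abs(P[:,1])<(40 if lo<45 else 19)); T=P[m]
    if len(T): print(lo,len(T),'x',T[:,0].min().round(1),T[:,0].max().round(1),'y',T[:,1].min().round(1),T[:,1].max().round(1),T.mean(0).round(1))
```

```text
5 1254 x -14.1 33.1 y -32.7 30.3 [23.2 -1.2 -1. ]
20 2710 x -13.0 30.6 y -29.8 27.8 [ 18.5  -1.  -16.2]
50 505 x 3.9 19.6 y -16.8 14.3 [ 14.   -1.  -41.3]
60 606 x 4.0 17.4 y -16.7 14.3 [ 14.   -1.  -51.3]
70 749 x 4.0 17.7 y -16.8 14.5 [ 14.   -1.2 -61.3]
80 1046 x -13.3 17.6 y -16.9 14.6 [ 10.4  -1.1 -70.2]
86 3721 x -13.1 16.6 y -15.7 13.9 [  3.8  -1.1 -75.5]
```

Request:
carry_out:
  rows:
    - [[0, 0, 0, 1.5, -1, 0, 0.7], [0, 0, 0, 1.5, -1, 0, 0.6], [0, 0, 0, 1.5, -1, 0, 0.5], [0, 0, 0, 1.5, -1, 0, 0.42], [0, 0, 0, 1.5, -1, 0, 0.36], [0, 0, 0, 1.5, -1, 0, 0.2], [0, 0, 0, 1.5, -1, 0, 0], [0, 0, 0, 1.5, -1, 0, 0], [0, 0, 0, 1.5, -1, 0, 0], [0, 0, 0, 1.5, -1, 0, 0], [0, 0, 0, 1.5, -1, -3, 0], [0, 0, 0, 1.5, -1, -12, 0], [0, 0, 0, 1.5, -1, -30, 0], [0, 0, 0, 1.5, -1, -55, 0], [0, 0, 0, 1.5, -1, -85, 0], [0, 0, 0, 1.5, -1, -115, 0], [0, 0, 0, 1.5, -1, -140, 0], [0, 0, 0, 1.5, -1, -150, 0], [0, 0, 0, 1.5, -1, -150, 0], [0, 0, 0, 1.5, -1, -150, 0]]

```text
time_s: 23.78
tool_pos: [0.4102, 0.2112, 0.1633]
ee_rot: [0.966, 0.259, -0.0, 0.0]
ft_force: [-0.2, 0.3, -0.8]
width: 0.0306
```

Run:
```python
from meas import *
c=cap('wrist','w20');cv2.imwrite('pics/w20b.png',cv2.resize(c['img'],(800,600)))
o=robot.get_obs(); Rm=R.from_quat(o['ee_rot']).as_matrix(); W=cloud(c)*1000; P=(W-np.array(o['tool_pos'])*1000)@Rm; P=P.reshape(-1,3)
for z in range(-86,20,6):
    m=(P[:,2]>z)&(P[:,2]<z+6)&(abs(P[:,1])<(14 if z<-36 else 40))&(abs(P[:,0])<42); T=P[m]
    if len(T)>5: print(z,len(T),'x',T[:,0].min().round(1),T[:,0].max().round(1),'y',T[:,1].min().round(1),T[:,1].max().round(1))
plan([610.8,-65.7,160],-60)
```

```text
-80 3551 x -11.8 15.6 y -13.9 13.5
-74 983 x -13.4 17.2 y -14.0 14.0
-68 457 x 5.7 17.6 y -13.9 14.0
-62 411 x 5.8 17.2 y -14.0 13.9
-56 351 x 6.0 16.9 y -13.9 14.0
-50 307 x 6.2 17.3 y -14.0 13.9
-44 272 x 6.3 17.1 y -13.9 13.9
-38 836 x 6.4 22.0 y -13.9 14.0
-32 738 x 4.5 24.1 y -22.6 21.1
-26 766 x 1.8 26.0 y -25.1 23.6
-20 812 x -1.4 27.8 y -27.1 26.2
-14 790 x -4.7 30.1 y -29.4 28.2
-8 802 x -7.9 32.5 y -31.5 30.4
-2 379 x -10.1 33.0 y -32.2 30.5
4 180 x 14.8 33.1 y -29.2 26.7
10 56 x 16.0 33.1 y -28.6 24.0
row [-0.0, 0.002, 0.0] [35.8, 340.1, 2.4] rows>= 8.2 pos [409.7 210.9 162.5] q [-0.44, 0.29, -0.11, 1.96, 0.04, 0.9, -1.62] t 23.83 w 0.0303 F [-0.7 -0.9 -1.4]
```

View pics/w20b.png

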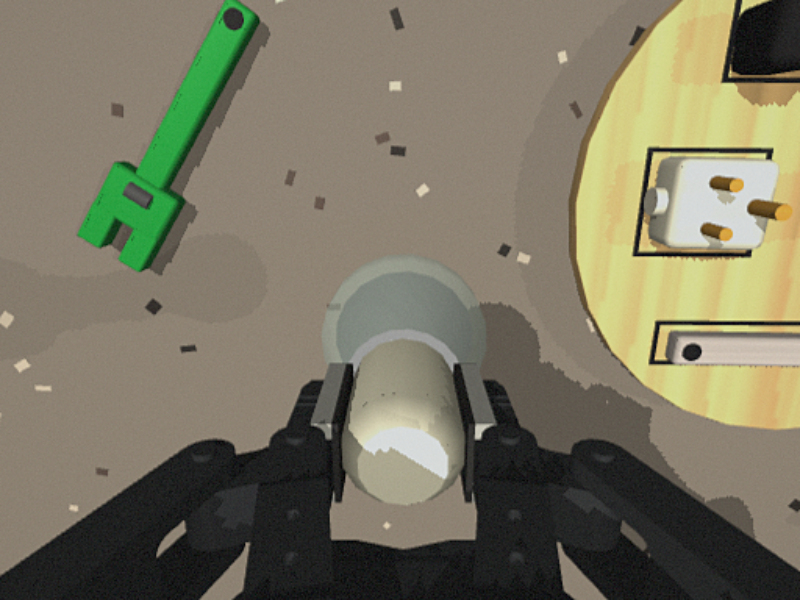

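The bulb is held upright at width 30.6 mm, with its face about 13-14 mm below the TCP. I carry it over the circle with a raised path.

Request:
carry_out:
  rows:
    - [[0, 0, 0, 0, 4, -10, 0], [0, 0, 0, 1, 14, -20, 0], [0, 0, 0, 3, 32, -25, 0], [0, 0, 0, 6, 58, -25, 0], [0, 0, 0, 9, 88, -25, 0], [0, 0, 0, 12, 118, -25, 0], [0, 0, 0, 15, 148, -25, 0], [0, 0, 0, 18, 178, -25, 0], [0, 0, 0, 22, 208, -25, 0], [0, 0, 0, 25, 238, -25, 0], [0, 0, 0, 28, 268, -25, 0], [0, 0, 0, 31, 296, -25, 0], [0, 0, 0, 33, 318, -22, 0], [0, 0, 0, 34, 333, -15, 0], [0, 0, 0, 34.5, 340, -5, 0], [0, 0, 0, 34.5, 340.5, 5, 0], [0, 0, 0, 34.5, 340.5, 12, 0], [0, 0, 0, 34.5, 340.5, 15, 0], [0, 0, 0, 34.5, 340.5, 15, 0], [0, 0, 0, 34.5, 340.5, 15, 0]]

```text
time_s: 25.5
tool_pos: [0.6102, -0.065, 0.1479]
ee_rot: [0.966, 0.26, -0.001, -0.0]
ft_force: [0.2, 0.3, -0.3]
width: 0.0304
```

Run:
```python
from meas import *
c=cap('wrist','w21');cv2.imwrite('pics/w21b.png',cv2.resize(c['img'],(800,600)))
plan([610.0,-66.7,52],-60)
```

```text
row [0.0, 0.001, 0.002] [-1.0, 0.9, 96.3] rows>= 2.3 pos [610.5 -65.4 148.3] q [0.07, 0.52, -0.01, 1.6, 0.01, 1.02, -0.99] t 25.55 w 0.0307 F [ 0.1 -0.1 -0.2]
```

View pics/w21b.png

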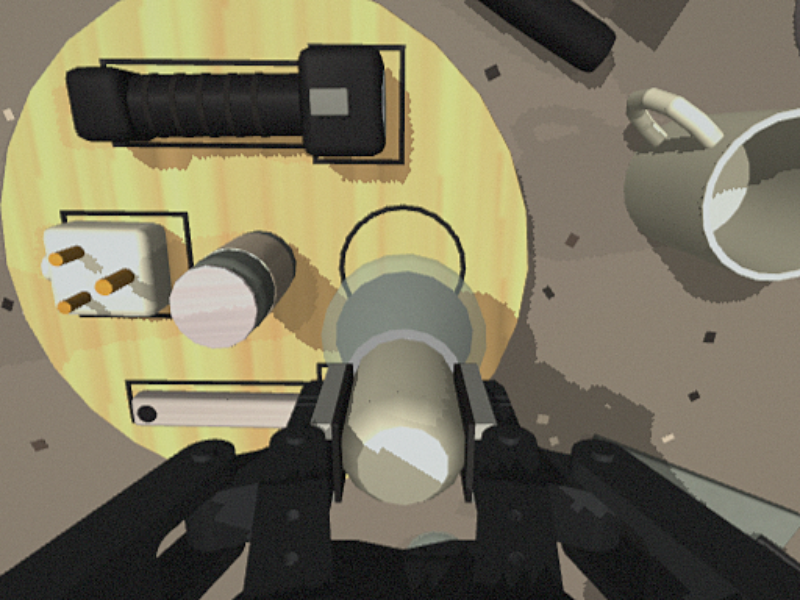

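Request:
carry_out:
  rows:
    - [[0, 0, 0, -0.8, 0.4, 10, 0], [0, 0, 0, -0.8, 0.4, 28, 0], [0, 0, 0, -0.8, 0.4, 48, 0], [0, 0, 0, -0.8, 0.4, 65, 0], [0, 0, 0, -0.8, 0.4, 77, 0], [0, 0, 0, -0.8, 0.4, 84, 0], [0, 0, 0, -0.8, 0.4, 87, 0], [0, 0, 0, -0.8, 0.4, 88, 0], [0, 0, 0, -0.8, 0.4, 88, 0], [0, 0, 0, -0.8, 0.4, 88, 0]]

```text
time_s: 26.38
tool_pos: [0.6104, -0.0672, 0.0606]
ee_rot: [0.966, 0.259, -0.0, 0.0]
ft_force: [0.4, -0.2, -1.5]
width: 0.0307
```

Run:
```python
from meas import *
c=cap('wrist','w22');cv2.imwrite('pics/w22b.png',cv2.resize(c['img'],(800,600)))
plan([610.0,-66.7,50],-60)
```

```text
row [0.001, 0.0, 0.0] [-0.1, -0.7, 10.6] rows>= 0.3 pos [610.4 -67.2  60.6] q [0.08, 0.61, -0.01, 1.7, 0.01, 0.83, -0.99] t 26.43 w 0.0307 F [ 1.  -0.8 -1.8]
```

View pics/w22b.png

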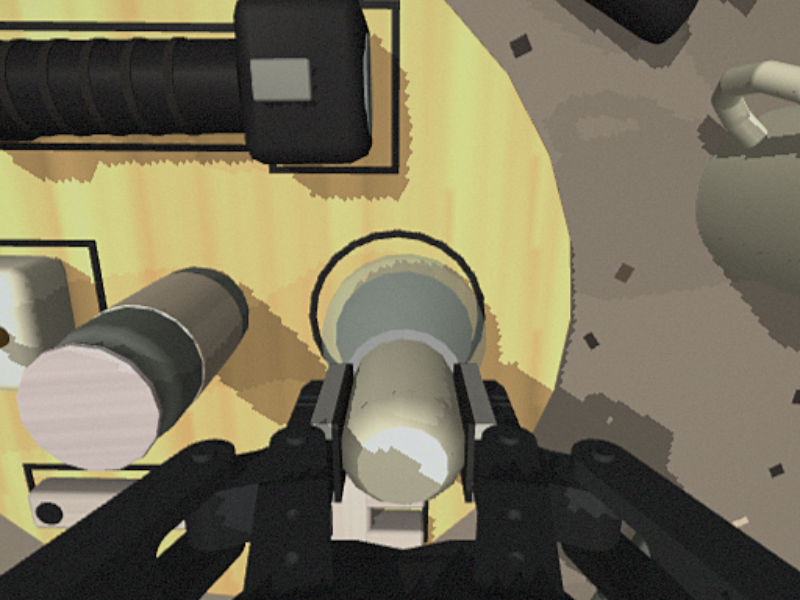

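Request:
carry_out:
  rows:
    - [[0, 0, 0, 0, -0.7, 2, 0], [0, 0, 0, 0, -1.4, 4, 0], [0, 0, 0, 0, -1.4, 6, 0], [0, 0, 0, 0, -1.4, 7, 0], [0, 0, 0, 0, -1.4, 8, 0], [0, 0, 0, 0, -1.4, 9, 0], [0, 0, 0, 0, -1.4, 9.7, 0], [0, 0, 0, 0, -1.4, 10.3, 0], [0, 0, 0, 0, -1.4, 10.3, 0]]

```text
time_s: 27.18
tool_pos: [0.6091, -0.066, 0.0494]
ee_rot: [0.966, 0.259, -0.001, 0.0]
ft_force: [-0.6, 0.5, -1.8]
width: 0.0305
```

Run:
```python
from meas import *
c=cap('wrist','w23');cv2.imwrite('pics/w23b.png',cv2.resize(c['img'],(800,600)))
plan([610.0,-66.7,50],-60)
```

```text
row [-0.0, 0.002, 0.0] [0.4, 1.1, -0.6] rows>= 0.0 pos [609.1 -65.9  49.4] q [0.07, 0.63, -0.01, 1.71, 0.01, 0.8, -0.99] t 27.23 w 0.0303 F [ 0.2  0.  -1.7]
```

View pics/w23b.png

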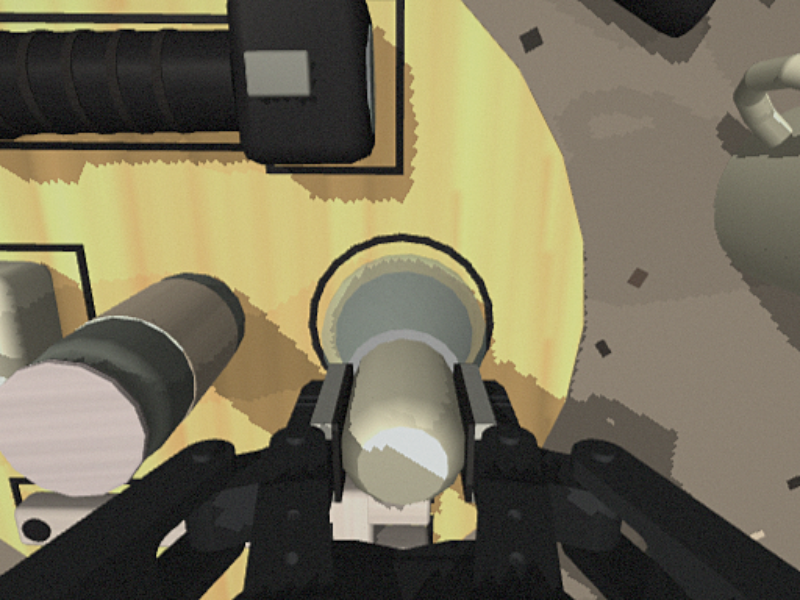

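Request:
carry_out:
  rows:
    - [[0, 0, 0, 0.8, 0, -0.5, 0], [0, 0, 0, 1.5, 0.3, -0.5, 0], [0, 0, 0, 1.5, 0.3, 0, 0], [0, 0, 0, 1.5, 0.3, 0.5, 0], [0, 0, 0, 1.5, 0.3, 1, 0], [0, 0, 0, 1.5, 0.3, 1.3, 0], [0, 0, 0, 1.5, 0.3, 1.3, 0]]

```text
time_s: 27.82
tool_pos: [0.6112, -0.0653, 0.0492]
ee_rot: [0.966, 0.259, 0.0, 0.0]
ft_force: [-1.2, 0.1, 7.2]
width: 0.0309
```

Run:
```python
from meas import *
plan([610.0,-66.7,50],-60);robot.capture('wrist');plan([610.0,-66.7,50],-60)
```

```text
row [0.001, -0.0, 0.0] [-1.7, 0.6, -0.8] rows>= 0.0 pos [611.2 -65.3  49.2] q [0.07, 0.63, -0.01, 1.71, 0.01, 0.8, -0.99] t 27.82 w 0.0309 F [-1.2  0.1  7.2]
row [0.001, -0.0, 0.0] [-1.7, 0.5, -0.7] rows>= 0.0 pos [611.2 -65.4  49.3] q [0.07, 0.63, -0.01, 1.71, 0.01, 0.8, -0.99] t 27.87 w 0.0307 F [-1.5 -0.4  7.7]
```

Gentle contact (about 9 N). I ease off, open and rise straight up.

Request:
carry_out:
  rows:
    - [[0, 0, 0, 0, 0, -0.7, 0], [0, 0, 0, 0, 0, -0.7, 0.37], [0, 0, 0, 0, 0, -0.7, 0.42], [0, 0, 0, 0, 0, -0.7, 0.5], [0, 0, 0, 0, 0, -0.7, 0.6], [0, 0, 0, 0, 0, -0.7, 0.6], [0, 0, 0, 0, 0, -0.7, 0.6], [0, 0, 0, 0, 0, -0.7, 0.6], [0, 0, 0, 0, 0, -10, 0.6], [0, 0, 0, 0, 0, -30, 0.6], [0, 0, 0, 0, 0, -60, 0.6], [0, 0, 0, 0, 0, -100, 0.6], [0, 0, 0, 0, 0, -140, 0.6], [0, 0, 0, 0, 0, -160, 0.6], [0, 0, 0, 0, 0, -160, 0.6]]

```text
time_s: 29.12
tool_pos: [0.6136, -0.0657, 0.2149]
ee_rot: [0.966, 0.259, 0.004, 0.002]
ft_force: [0.3, 0.3, -0.0]
width: 0.0511
```

Run:
```python
from meas import *
c=cap('wrist','w24');cv2.imwrite('pics/w24b.png',cv2.resize(c['img'],(800,600)))
plan([450,-300,250],-60)
```

```text
row [0.003, -0.004, 0.0] [-257.7, 122.0, -38.7] rows>= 6.9 pos [612.3 -65.5 211.8] q [0.07, 0.47, -0.01, 1.5, 0.0, 1.16, -0.98] t 29.17 w 0.0512 F [-0.2 -0.3  0.8]
```

View pics/w24b.png

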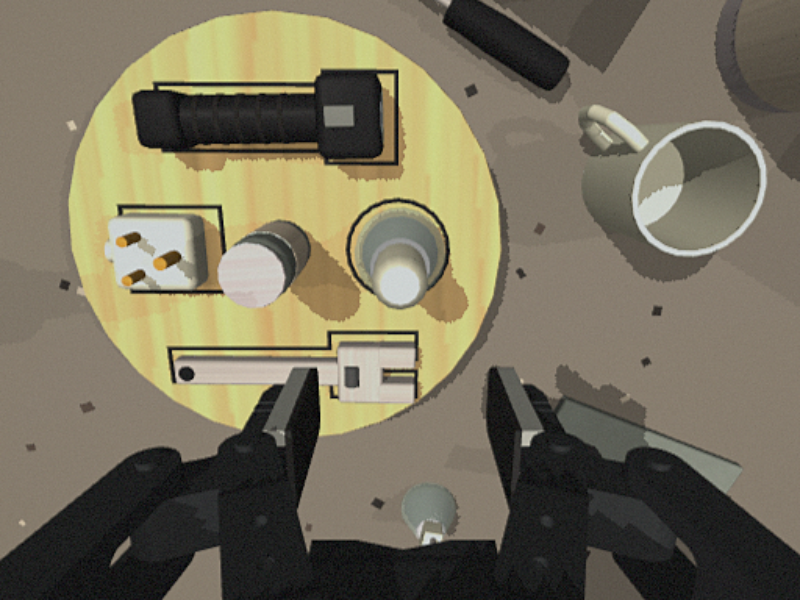

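Request:
carry_out:
  rows:
    - [[0, 0, 0, -40, 20, -30, 0.6], [0, 0, 0, -80, 40, -40, 0.6], [0, 0, 0, -115, 55, -40, 0.6], [0, 0, 0, -150, 70, -40, 0.6], [0, 0, 0, -185, 90, -40, 0.6], [0, 0, 0, -220, 105, -40, 0.6], [0, 0, 0, -255, 120, -40, 0.6], [0, 0, 0, -255, 120, -40, 0.6], [0, 0, 0, -255, 120, -40, 0.6]]

```text
time_s: 29.92
tool_pos: [0.4474, -0.2991, 0.2478]
ee_rot: [0.967, 0.256, -0.002, -0.0]
ft_force: [0.0, 0.4, 0.2]
width: 0.0511
```

Run:
```python
from meas import *
c=cap('top','t25');cv2.imwrite('pics/t25b.png',cv2.resize(c['img'][130:290,190:330],None,fx=5,fy=3.75,interpolation=cv2.INTER_CUBIC))
run(c)
s=cap('scene','s25');cv2.imwrite('pics/s25b.png',cv2.resize(s['img'][150:280,190:330],None,fx=5.6,fy=4.6,interpolation=cv2.INTER_CUBIC))
w=load('w24');f=1.5625; e=np.array([.5,-.866])
g=lambda u,v,z:(onz(w,u/f,v/f,z)[:2]*1000).round(1)
print('circle',g(398,250,.036),'bulb cap top centre',g(400,283,.122))
P=cloud(w).reshape(-1,3)*1000
C=g(398,250,.036)
for lo,hi in ((40,55),(90,116),(121,130)):
    m=(np.hypot(*(P[:,:2]-C).T)<40)&(P[:,2]>lo)&(P[:,2]<hi);T=P[m];print(lo,len(T),T.min(0).round(1),T.max(0).round(1))
th=g(383,117,.060);ol=g(397,117,.036);tt=g(133,118,.060);ot=g(155,118,.036)
print('torch head',th,'mark',ol-4*e,'tail',tt,'mark',ot+4*e)
m=(P[:,2]>66)&(P[:,2]<78)&(np.hypot(P[:,0]-648,P[:,1]-48)<90); s_=((P[m,:2]-[649.3,50])@e); t_=((P[m,:2]-[649.3,50])@np.array([.866,.5])); print('torch extent',s_.min(),s_.max(),t_.min(),t_.max())
plan([0,0,0],-60)
```

```text
board 570.3 2.5 156.1
[246, 158, 28, 24, 271] c 675.2 -3.1 size 65.7 54.3 ang 28.7
   end -1 [649.9 -17. ] width 53.6
   end 1 [700.5  10.8] width 47.8
  circ 675.4 -3.5 41.1
[213, 175, 26, 25, 196] c 620.9 83.8 size 78.2 51.9 ang -69.0
   end -1 [608.3 116.6] width 48.3
   end 1 [633.5  51.1] width 7.4
  circ 625.8 83.6 42.9
[269, 179, 27, 26, 221] c 616.5 -70.2 size 74.6 62.9 ang 63.8
   end -1 [ 601.8 -100.1] width 57.8
   end 1 [631.2 -40.3] width 59.2
  circ 611.9 -67.3 38.1
[297, 196, 8, 9, 55] c 591.2 -117.6 size 21.8 19.6 ang -44.9
   end -1 [ 586.3 -112.8] width 17.6
   end 1 [ 596.1 -122.5] width 15.7
  circ 590.5 -118.3 12.0
[249, 201, 18, 16, 96] c 564.2 1.6 size 45.7 42.2 ang -85.4
   end -1 [562.7  20.4] width 14.8
   end 1 [565.7 -17.2] width 42.2
  circ 562.9 -2.4 27.2
[215, 205, 34, 33, 319] c 531.1 72.8 size 75.0 69.6 ang -60.1
   end -1 [514.4 101.8] width 68.4
   end 1 [547.8  43.7] width 69.6
  circ 530.5 72.7 47.6
[240, 210, 65, 47, 452] c 491.1 -43.4 size 193.9 60.5 ang -58.5
   end -1 [442.5  35.9] width 34.1
   end 1 [ 539.6 -122.7] width 60.5
circle [611.1 -63.5] bulb cap top centre [610.9 -65.1]
40 335 [580.6 -96.2  40.2] [642.8 -32.7  55. ]
90 182 [605.7 -75.5  90. ] [626.9 -48.7 116. ]
121 876 [596.2 -79.6 121. ] [626.4 -49.3 128.9]
torch head [684.2 -10.7] mark [687.5   -14.236] tail [605.6 124.1] mark [609.8   118.736]
torch extent -80.1498010428054 69.33591075662329 -90.02819254935923 24.913168011766334
row [-0.002, 0.001, 0.001] [-241.2, -481.0, 249.0] rows>= 14.2 pos [ 450.1 -295.9  247.8] q [0.49, 0.33, 0.06, 1.64, -0.02, 1.18, -0.49] t 30.02 w 0.051 F [ 0.2 -1.2  0.5]
```

View pics/t25b.png

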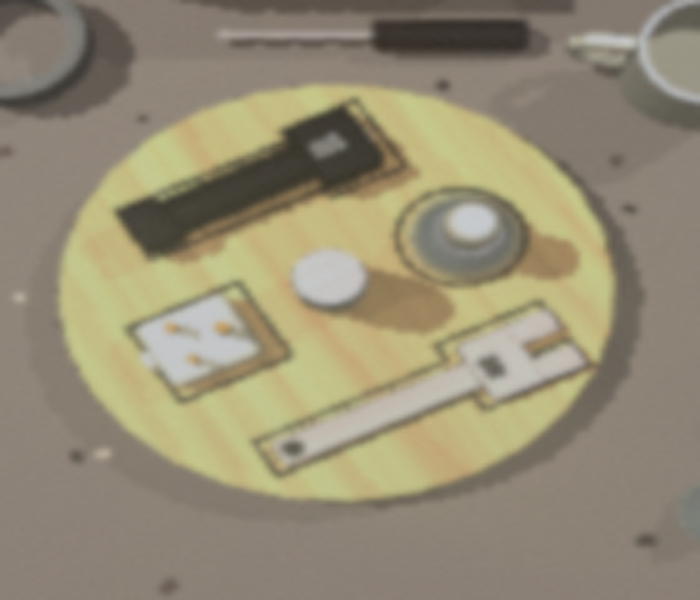

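View pics/s25b.png

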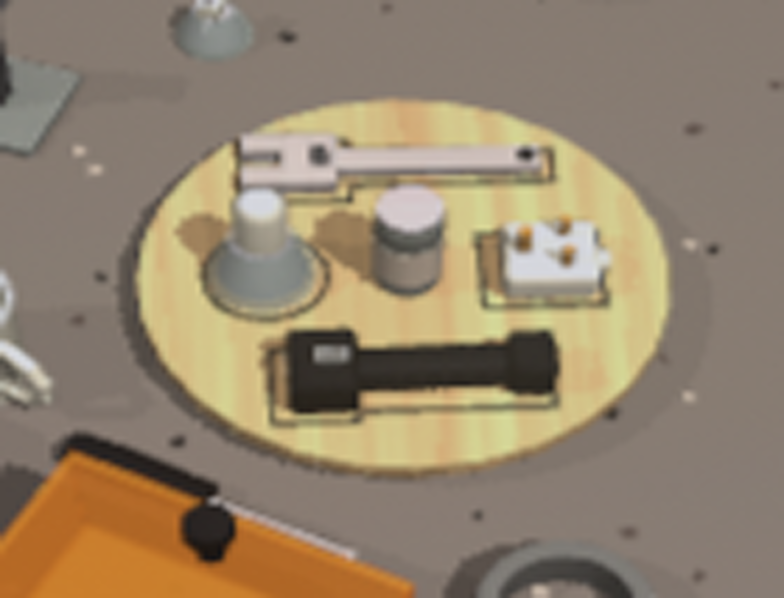

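All three sit within tolerance and the arm is clear. I hand in.

Run:
```python
from h import *
print(robot.close_job()); print(robot.get_obs()['time_s'])
```

```text
the job is handed in; nothing more can be done
None
the job is handed in; nothing more can be done
```

The torch, the steel wrench and the large bulb are each on their own outline, and the job was handed in at about 30 s; no verdict is reported.

**Last checks, from the wrist, top and scene cameras:**

| Item | Offset from its mark | Limit |
|---|---|---|
| Torch | about 5 mm at the head, 7 mm at the tail; lying flat | 15 mm |
| Wrench | about 3 mm (measured just after it was set down); looked flat | 15 mm |
| Bulb | about 2 mm; standing upright, touched down with about 9 N | 12 mm |

- **Board and its contents:** the board turned by about 1 degree at most. The plug and tin are upright in their places.
- **Other items on the counter:** the ones in the last pictures look untouched; I did not measure them again.

**What disagreed with the description or went wrong:**
- **Finger tips:** they sit about 44 mm behind the reported TCP, so my first close on the wrench was empty. I corrected every later move for this.
- **Torch:** on the first lowering something touched early, with about 12 N upward and some sideways push. It was most likely the finger tips on the board; I did not confirm that. I backed off and recentred, and the torch then settled a few millimetres onto the board as the gripper opened.
- **Cameras:** the wrist and top views disagreed by 2–5 mm on where the marks are, so the offsets above carry that uncertainty.

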